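Fetch the movement holder from behind the parts cases

TASK

The brass movement holder is hidden behind the three tall parts cases in the rack: first move all three cases out of the way and stand them on the cork mat, then put the holder in the middle of the round green work pad. After that stand the cases back in the rack, squarely in line, red next to the rack's fixed end wall, then yellow, then blue, and push the black sliding stop up snug against them. Keep everything upright and leave the amber oil bottle where it is.

Things in the scene. Friction and masses are not known exactly. Their poses are not given: they have to be found in the camera images.
- case_red: closed upright spare-parts case, red plastic, a box 56 x 38 x 100 mm high (its own x, y, z), about 0.15 kg; origin at the centre of its underside. At the start it stands upright somewhere in the rack's row with its 56 mm side along the rack's x, a few mm from its neighbours; the order of the colours varies.
- case_yellow: closed upright spare-parts case, yellow plastic, a box 56 x 38 x 100 mm high (its own x, y, z), about 0.15 kg; origin at the centre of its underside. At the start it stands upright somewhere in the rack's row with its 56 mm side along the rack's x, a few mm from its neighbours; the order of the colours varies.
- case_blue: closed upright spare-parts case, blue plastic, a box 56 x 38 x 100 mm high (its own x, y, z), about 0.15 kg; origin at the centre of its underside. At the start it stands upright somewhere in the rack's row with its 56 mm side along the rack's x, a few mm from its neighbours; the order of the colours varies.
- holder: low round brass movement holder with small gears on top, diameter 46 mm, 24 mm high, 0.12 kg; origin at the centre of its underside. It stands on the bench beyond the rack's long +x side, 56 to 60 mm from the rack's centre line, so close behind the cases that a gripper has no room while they stand there.
- rack: fixed aluminium rack: flat base plate 60 (its x) x 234 (its y) x 4 mm thick, no side lips, with a fixed end wall at its +y end, 56 mm wide, top 64 mm above the bench, inner face at rack y = +100 mm. The cases stand on the plate in a row along y, on the line x = 0, between end wall and sliding stop. Origin at the centre of the plate's underside.
- stop (a joint): the rack's sliding stop, a black upright plate 56 mm wide (rack x), 12 mm thick (rack y), top 60 mm above the bench, orange patch on its outer face. Value in m, 0 to 0.085, grows away from the end wall: inner face at rack y = -value, outer face 12 mm farther. No spring, about 1.2 N to move, stays where left. Starts 0.050 to 0.080; 0.014 with three cases packed tight. Push its outer face.
- mat: flat cork mat fixed on the bench, 120 (its x) x 190 (its y) x 6 mm thick, the side area for the cases, on either the left or the right of the rack; origin at the centre of its underside.
- pad: round green work pad fixed on the bench, diameter 110 mm, 10 mm thick, with a thin white ring marking its middle, on the other side of the rack from the mat; origin at the centre of its underside.
- oil: amber oil bottle with a white nozzle, loose, to be left alone: diameter 40 mm, 112 mm high, standing on the bench beyond the stop's end of the rack; origin at the centre of its underside.
Mind the look-alikes: they are no part of the job. Of the things like the case_yellow, leave any that is turquoise; of the rest the larger one is meant. What is shaped like the rack but turquoise is not meant.

How it is judged:
By the outcome, as a careful person would: the job done as asked, in the order asked, and still so for the second after the job is handed in, with the robot touching nothing.
It also fails if it takes over 144 s, if anything falls off the work surface, if the arm or the gripper's body presses on something with over 40 N, if the wrist force passes 120 N, or if a joint passes its speed limit or range.

ROBOT

A 7-joint arm with a two-finger parallel gripper is mounted at the origin on the work surface. World frame = base frame: x ahead of the robot, y to its left, z up, the work surface at z = 0. Lengths are in mm, angles in rad, forces in N, time in s.
With the tool pointing down it reaches from about 350 to 900 mm from the base axis. Payload 7.2 kg.
Tool frame: the origin (TCP) lies at the very end of the fingers, on their centre line; the grasp point (between the pads) lies 19 mm behind it; z points along the fingers, y is the direction in which the jaws open and shut (so a half turn about z gives the same grasp; the last joint's range is limited). The gripper opens to 85 mm and grips with 20 to 120 N. Pads are 22 mm wide; open, the fingers measure 114 mm over their backs; the gripper's body (76 mm by 85 mm) begins 54 mm behind the grasp point. The pads swing forward as they close: fully open they stand 13 mm farther back than shut.
Start: joints at [1.113, 0.411, -0.013, 1.596, 0.006, 1.134, -0.082], TCP at [237.491, -578.124, 231.297] pointing down, gripper open.
Joint ranges: [-2.95, 2.95], [-0.29, 1.99], [-1.47, 1.44], [0.14, 2.54], [-1.03, 4.17], [0.13, 1.85], [-2.86, 2.86]. Speed limits (rad/s): [2.39, 2.39, 3.01, 3.01, 3.14, 3.14, 3.14].

INTERFACE

Orientations are given as a unit quaternion [w, x, y, z].
In Python, from rig import sense, capture, camera_params, finish_job, search_frame, silhouettes, pinpoint gives the robot as it stands. The module is installed in compiled form; this text tells all that it offers.
- The arm moves only by the tool step_arm, never from a script. Its argument "moves" is a list of rows, each a list of 7 numbers: the shift along the tool's x, y, z in mm, then the turn, a rotation vector about the tool's x, y, z in rad, then the finger opening in mm, from 0 to 85.4. A call has 1 to 20 rows; each row shifts and turns the commanded pose from where the row before left it, along the tool's axes as they then stand; what a row does not reach is not made up. A row lasts 1/12 s, in which the tool goes at most 41.7 mm and 7.16 degrees, less where a joint would pass 70% of its speed; a pose out of reach is approached as far as the arm can. A call is refused whole if a number of a shift passes 41.7 or a number of a turn 0.125, either way. A call with a gripper value outside its range is refused whole. The fingers move at their own pace and stop on an object; "grip_force" is the grip in N (left out, the last holds). Time passes only in rows, so rows that do not move let the fingers close. It gives the time, the measured TCP pose, the force and the opening at its end, in the units of the state.
- sense(): the state, without advancing time (a new reading comes with each control period).
- capture(name): name is "scene" or "top" or "wrist"; returns (picture, depth): 480x640x3 uint8, red, green, blue; 480x640 float32, mm along the optical axis (not along the pixel's ray), 0 where there is no reading.
- camera_params(name): a dict with "K" (3x3 intrinsics, pixels), "cam_to_world" (4x4, takes a point from camera to world coordinates); the wrist camera has in their place "hand_eye" (4x4, takes a point from camera to tool coordinates, whose origin is the TCP and whose axes are the flange's). Camera axes: x right, y down, z forward; pixel columns grow to the right and rows downward; lengths in mm; the calibration is good to about 2 mm. The wrist camera is an equidistant fisheye: a pixel r from the principal point sees the ray r / f radians off the axis. A picture is of the moment at which its call begins: read the wrist's pose just before it. camera_params takes no time and is no camera call.
- finish_job(): hands the job in, once; it reports no verdict.
Trained networks look in the newest picture that a camera, given by its name, has taken for a name from the list of things; names that differ only in an ending like _2 or _b are one class to them, and where a whole thing is asked for, a point or a joint stands for the part that bears it (a point fixed in the world has none). Each returns a list of dicts, best first, with "score" (0 to 1); they miss things now and then, are a little off and sometimes report something else, mostly with a low value. They report only what shows in the picture. A call takes as long as a camera call. They do not tell look-alikes from the thing itself.
- search_frame(camera, thing): "location" ([x, y, z] in mm, in world coordinates, good to about 4 mm: the middle of the surface that is visible of it).
- silhouettes(camera, thing): "pixels" (480x640 bool, what is visible of it).
- pinpoint(camera, thing): "location" ([x, y, z] in mm, in world coordinates, good to about 4 mm: a listed point, or the origin of a listed thing).
The state is a dict: "time": time; "joints": joint angles; "joint_vel": joint speeds; "joint_efforts": joint torques, N m; "tcp_pos": TCP position; "orientation": TCP orientation; "contact_force": force on the tool from outside, world axes, zero at the start; "moment": the same for the moment, N m; "finger_gap": finger opening in mm.
Only numpy, scipy, OpenCV 4.12 (cv2) and the standard library are available. Lean on these libraries where they do the work, as an engineer would, in place of code of your own. Each camera call takes 0.05 s, during which the arm holds its last target.

## Working session

There is one attempt and no reset: what is moved stays moved. The work goes in short steps, Python scripts to look and compute and a tool call to move; the robot and the scene stay as the last step left them, time stands still between calls to the robot, and variables do not carry over. Pictures are saved under pics/ and viewed, and the job is handed in when it is done.

Besides the shell and the picture viewer there is one more tool, called as a command line: name --pt "numbers of a row" for each row, then --argument value for the rest. step_arm: Moves the arm, as the interface text tells. Its arguments: {"type":"object","properties":{"moves":{"type":"array"},"grip_force":{"type":"number"}},"required":["moves"]}

```bash
mkdir -p pics; ls
cat > h.py <<'E'
import numpy as np, cv2
from rig import *
def save(n,im): cv2.imwrite('pics/'+n,im[...,::-1])
E
python3 - <<'E'
from h import *
for c in ['scene','top','wrist']:
    s=sense(); im,d=capture(c); save(c+'0.png',im); np.savez('/tmp/'+c+'0.npz',im=im,d=d)
    print(c,{k:np.round(v,3).tolist() if not isinstance(v,str) else v for k,v in camera_params(c).items()})
print(sense())
E
```

```text
pics
scene {'K': [[616.682, 0.0, 313.576], [0.0, 616.682, 247.562], [0.0, 0.0, 1.0]], 'cam_to_world': [[-0.364, 0.807, -0.466, 1076.155], [0.932, 0.316, -0.18, 245.772], [0.002, -0.5, -0.866, 1162.85], [0.0, 0.0, 0.0, 1.0]]}
top {'K': [[442.968, 0.0, 325.095], [0.0, 442.968, 239.402], [0.0, 0.0, 1.0]], 'cam_to_world': [[-0.008, -0.998, 0.066, 406.698], [-1.0, 0.006, -0.025, 16.401], [0.024, -0.066, -0.997, 845.069], [0.0, 0.0, 0.0, 1.0]]}
wrist {'K': [[371.648, 0.0, 318.675], [0.0, 371.648, 240.856], [0.0, 0.0, 1.0]], 'hand_eye': [[0.001, -0.962, -0.271, 68.747], [1.0, 0.001, 0.0, 0.467], [-0.0, -0.271, 0.962, -142.746], [0.0, 0.0, 0.0, 1.0]]}
{'time': 0.15, 'joints': array([ 1.11278221,  0.41170268, -0.01274576,  1.59684984,  0.00560362,
        1.13429633, -0.0821858 ]), 'joint_vel': array([-2.43002460e-03, -1.93597826e-03, -4.65968712e-04, -2.12776973e-03,
        1.66748854e-03, -2.83765264e-04,  2.16985469e-05]), 'joint_efforts': array([ 1.95057037e-03, -6.01033974e+01,  6.83297943e-01, -2.99650204e+01,
        1.40397821e-02,  7.78136251e-03,  2.52829301e-05]), 'tcp_pos': array([ 237.35285224, -577.76612695,  230.65527363]), 'orientation': array([-5.90307096e-04,  9.81058682e-01,  1.93709808e-01, -1.54889187e-04]), 'contact_force': array([ 0.32821041, -0.30865087,  0.89393608]), 'moment': array([ 0.01901198,  0.02062101, -0.04363766]), 'finger_gap': 85.74175184179785}
```

View pics/scene0.png

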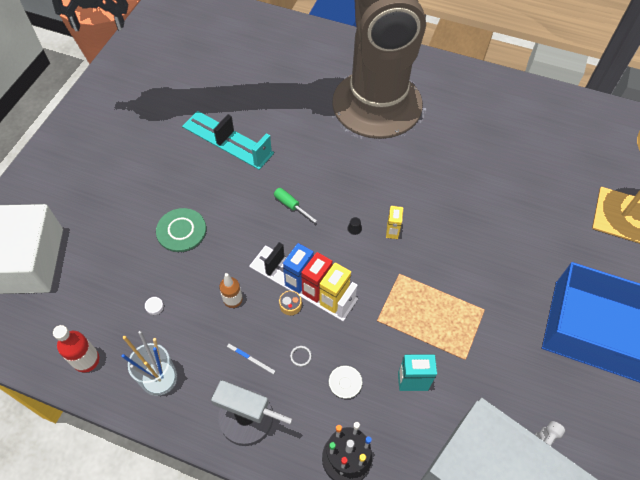

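View pics/top0.png

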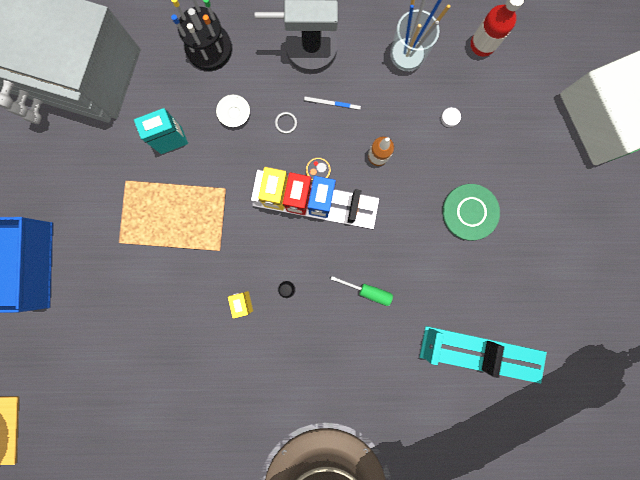

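Run:
```python
from h import *
for c in ['top','scene']:
    capture(c)
    for t in ['case_red','case_yellow','case_blue','holder','rack','stop','mat','pad','oil']:
        for r in pinpoint(c,t)[:4]: print(c,t,round(r['score'],2),np.round(r['location']).tolist())
```

```text
top case_red 0.76 [542.0, 47.0, 1.0]
top case_yellow 0.91 [655.0, 286.0, -1.0]
top case_yellow 0.74 [551.0, 86.0, 5.0]
top case_yellow 0.69 [346.0, 151.0, 2.0]
top case_blue 0.64 [534.0, 4.0, 4.0]
top holder 0.87 [594.0, 9.0, 4.0]
top rack 0.98 [536.0, 18.0, 0.0]
top rack 0.56 [245.0, -299.0, -2.0]Traceback (most recent call last):
  File "<stdin>", line 5, in <module>
ValueError: it knows: case_blue, case_red, case_yellow, holder, mat, oil, pad, rack
```

```bash
cat >> h.py <<'E'
def cloud(c,d):
    P=camera_params(c);K=np.array(P['K']);T=np.array(P['cam_to_world'])
    v,u=np.mgrid[:480,:640]
    p=np.stack([(u-K[0,2])/K[0,0]*d,(v-K[1,2])/K[1,1]*d,d],-1)
    return p@T[:3,:3].T+T[:3,3]
E
python3 - <<'E'
from h import *
capture('top')
for t in ['mat','pad','oil','holder','rack']:
    for r in pinpoint('top',t)[:3]: print(t,round(r['score'],2),np.round(r['location']).tolist())
capture('scene')
for t in ['case_red','case_yellow','case_blue','holder','rack','mat','pad','oil']:
    for r in pinpoint('scene',t)[:3]: print('S',t,round(r['score'],2),np.round(r['location']).tolist())
for c in ['top','scene']:
    z=np.load(f'/tmp/{c}0.npz'); W=cloud(c,z['d']); im=z['im'].astype(int)
    reg=(abs(W[...,0]-540)<150)&(abs(W[...,1]-20)<180)&(z['d']>0)
    hsv=cv2.cvtColor(z['im'],cv2.COLOR_RGB2HSV)
    print(c,'table z',np.median(W[(abs(W[...,0]-450)<40)&(abs(W[...,1]-20)<80)][:,2]))
    for n,m in dict(y=(hsv[...,0]>22)&(hsv[...,0]<35)&(hsv[...,1]>150),r=((hsv[...,0]<6)|(hsv[...,0]>174))&(hsv[...,1]>150),b=(hsv[...,0]>100)&(hsv[...,0]<125)&(hsv[...,1]>150)).items():
        m=m&reg&(W[...,2]>97)&(W[...,2]<112)
        mm=cv2.morphologyEx(m.astype(np.uint8),cv2.MORPH_CLOSE,np.ones((13,13)))>0
        mm&=reg&(W[...,2]>97)
        p=W[mm]; r=cv2.minAreaRect(p[:,:2].astype(np.float32)); print(c,n,len(p),np.round(r[0],1),np.round(r[1],1),round(r[2],1),'z',np.median(p[:,2]).round(1))
# mat
    m=(hsv[...,0]>8)&(hsv[...,0]<22)&(hsv[...,1]>90)&(W[...,2]<15)&(abs(W[...,0]-520)<120)&(W[...,1]>170)&(W[...,1]<450)
    p=W[m];r=cv2.minAreaRect(p[:,:2].astype(np.float32));print('mat',np.round(r[0],1),np.round(r[1],1),r[2],np.median(p[:,2]))
    m=(hsv[...,0]>60)&(hsv[...,0]<85)&(hsv[...,1]>80)&(W[...,2]<25)&(abs(W[...,0]-520)<120)&(W[...,1]<-200)&(W[...,1]>-450)
    p=W[m];r=cv2.minAreaRect(p[:,:2].astype(np.float32));print('pad',np.round(r[0],1),np.round(r[1],1),r[2],np.median(p[:,2]))
    m=(hsv[...,1]<60)&(hsv[...,2]>120)&(W[...,2]<12)&(W[...,2]>-6)&(abs(W[...,0]-535)<80)&(abs(W[...,1]-20)<140)
    p=W[m];r=cv2.minAreaRect(p[:,:2].astype(np.float32));print('plate',len(p),np.round(r[0],1),np.round(r[1],1),r[2],np.median(p[:,2]))
E
```

```text
mat 0.78 [513.0, 283.0, -1.0]
pad 0.57 [512.0, -285.0, -3.0]
oil 0.74 [625.0, -110.0, 2.0]
holder 0.66 [592.0, 7.0, 5.0]
rack 0.89 [533.0, 15.0, -4.0]
rack 0.63 [247.0, -300.0, 2.0]
S case_red 0.58 [538.0, 46.0, 2.0]
S case_yellow 0.85 [348.0, 150.0, -1.0]
S case_yellow 0.79 [548.0, 88.0, 6.0]
S case_yellow 0.73 [660.0, 289.0, 4.0]
S case_blue 0.81 [538.0, 4.0, 6.0]
S holder 0.73 [595.0, 6.0, -3.0]
S rack 0.88 [535.0, 14.0, -1.0]
S rack 0.83 [245.0, -299.0, -2.0]
S mat 0.96 [508.0, 288.0, 2.0]
S pad 0.66 [512.0, -290.0, -5.0]
S oil 0.55 [629.0, -109.0, -4.0]
top table z 0.15937968435616767
top y 324 [549.2  86.6] [37.5 56.5] 79.3 z 103.9
top r 739 [539.9  45.1] [38.  56.4] 77.6 z 104.1
top b 708 [534.5   3.5] [36.9 56.2] 78.3 z 104.2
mat [510.6 285.8] [194.3 120.2] 85.14323425292969 6.054671157312498
pad [ 514.3 -284.6] [108.6 106.3] 89.33049774169922 10.133735684985652
plate 6303 [535.2  20. ] [280.  159.6] 89.99858093261719 0.5927304938544466
scene table z -0.5536009047380048
scene y 194 [552.4  87.9] [38.7 57.7] 78.5 z 103.0
scene r 504 [543.7  46.1] [38.5 57.1] 77.1 z 103.4
scene b 499 [538.3   3.8] [39.1 58.5] 78.4 z 103.1
mat [512.7 284.8] [190.2 123.5] 85.34339141845703 5.472167862085371
pad [ 517.8 -283.4] [108.8 107.7] 2.9031264781951904 9.334402231141326
plate 4115 [535.  20.] [280.  159.9] 89.99861145019531 0.11587410959623412
```

Run:
```python
from h import *
im=np.load('/tmp/top0.npz')['im'][130:250,220:420]
save('rackcrop.png',cv2.resize(im,None,fx=4,fy=4,interpolation=cv2.INTER_CUBIC))
```

```text
(no output)
```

View pics/rackcrop.png

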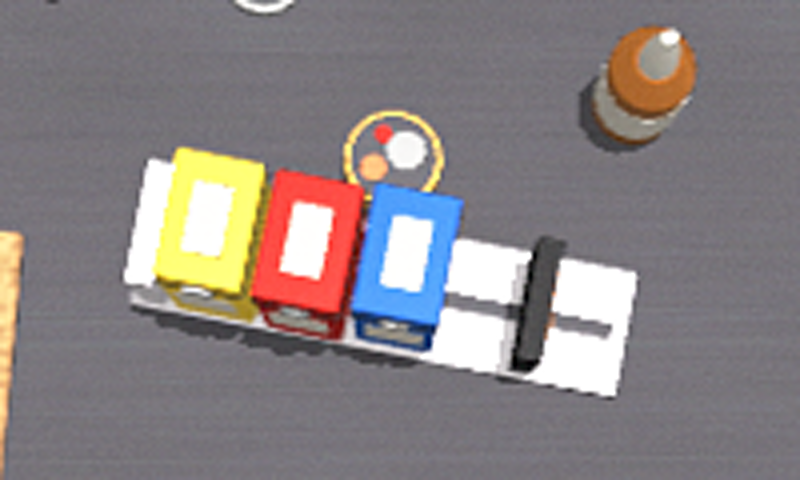

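Run:
```python
from h import *
for c in ['top','scene']:
    z=np.load(f'/tmp/{c}0.npz'); W=cloud(c,z['d'])
    hsv=cv2.cvtColor(z['im'],cv2.COLOR_RGB2HSV)
    m=(hsv[...,1]<40)&(hsv[...,2]>165)&(W[...,2]<9)&(abs(W[...,0]-535)<75)&(abs(W[...,1]-20)<140)
    n,l,s,_=cv2.connectedComponentsWithStats(m.astype(np.uint8))
    keep=np.isin(l,[i for i in range(1,n) if s[i,4]>60]); 
    print([s[i].tolist() for i in range(1,n) if s[i,4]>30])
    p=W[keep];r=cv2.minAreaRect(p[:,:2].astype(np.float32));print(c,'plate',len(p),np.round(r[0],1),np.round(r[1],1),r[2],np.median(p[:,2]))
    m=(hsv[...,1]<40)&(hsv[...,2]>140)&(W[...,2]>58)&(W[...,2]<70)&(abs(W[...,0]-535)<75)&(abs(W[...,1]-110)<30)
    p=W[m];r=cv2.minAreaRect(p[:,:2].astype(np.float32));print('wall',len(p),np.round(r[0],1),np.round(r[1],1),r[2],np.median(p[:,2]))
    m=(hsv[...,2]<60)&(W[...,2]>54)&(W[...,2]<66)&(abs(W[...,0]-525)<75)&(abs(W[...,1]+50)<50)
    p=W[m];r=cv2.minAreaRect(p[:,:2].astype(np.float32));print('stop',len(p),np.round(r[0],1),np.round(r[1],1),r[2],np.median(p[:,2]))
    m=(W[...,2]>15)&(W[...,2]<30)&(abs(W[...,0]-600)<32)&(abs(W[...,1]-5)<35)
    p=W[m];r=cv2.minEnclosingCircle(p[:,:2].astype(np.float32));print('holder',len(p),r,np.median(p[:,2]))
```

```text
[[332, 190, 21, 16, 252], [305, 195, 74, 34, 872]]
top plate 1124 [526.1 -37.8] [133.2  62.7] 78.71216583251953 4.103235834559541
wall 195 [547.4 113.6] [68.4 34.1] 17.801603317260742 63.85622814602198
stop 11 [519.1 -51.3] [ 8.7 51.2] 88.97219848632812 57.986633554361674
holder 393 ((593.2068481445312, 7.712134838104248), 22.668230056762695) 24.88897264478976
[[249, 245, 44, 46, 475], [299, 292, 59, 29, 205]]
scene plate 680 [536.7  11.5] [238.2  65.8] 78.09416198730469 3.301881153274735
wall 179 [562.5 113.9] [31.9 64. ] 55.57383728027344 63.32139045052577
stop 120 [524.9 -55.4] [11.7 54.4] 81.41445922851562 58.95365194627402
holder 401 ((590.571533203125, 16.4830379486084), 32.2341194152832) 23.627089389921593
```

```bash
cat >> h.py <<'E'
from scipy.spatial.transform import Rotation as R
def tool():
    s=sense();q=s['orientation'];return np.array(s['tcp_pos']),R.from_quat([q[1],q[2],q[3],q[0]]),s
def target_R(deg): # tool x at world angle deg, z down
    a=np.radians(deg);x=np.array([np.cos(a),np.sin(a),0]);z=np.array([0,0,-1.]);return R.from_matrix(np.stack([x,np.cross(z,x),z],1))
def plan(pos,deg):
    p,r,s=tool();t=target_R(deg);rv=(r.inv()*t).as_rotvec()
    d=t.inv().apply(np.array(pos)-p)
    print('t',round(s['time'],2),'pos',np.round(p,1),'ang',np.round(np.degrees(np.arctan2(*r.as_matrix()[1::-1,0])),2),'tilt',np.round(r.as_matrix()[:2,2],4),'F',np.round(s['contact_force'],1),'gap',round(s['finger_gap'],1))
    print(' turn first',np.round(rv,4),'then tool shift',np.round(d,1),'dist',np.linalg.norm(d).round(1))
E
python3 - <<'E'
from h import *
plan((540,30,230),78.4)
E
```

```text
t 1.2 pos [ 237.5 -578.1  231.3] ang 22.34 tilt [-0.     -0.0001] F [-0.1  0.1  0.1] gap 85.4
 turn first [ 0.      0.     -0.9785] then tool shift [656.5 174.1   1.3] dist 679.2
```

step_arm --pt "0 0 0 0 0 -0.12 85" --pt "0 0 0 0 0 -0.12 85" --pt "0 0 0 0 0 -0.12 85" --pt "0 0 0 0 0 -0.12 85" --pt "0 0 0 0 0 -0.12 85" --pt "0 0 0 0 0 -0.12 85" --pt "0 0 0 0 0 -0.12 85" --pt "0 0 0 0 0 -0.12 85" --pt "0 0 0 0 0 -0.0185 85" --grip_force 40

```text
time: 1.95
tcp_pos: [237.3, -578.2, 231.3]
orientation: [0.0, 0.773, 0.634, 0.0]
contact_force: [-0.1, -0.4, -0.2]
finger_gap: 85.3
```

step_arm --pt "18 5 0 0 0 0 85" --pt "36 9.5 0 0 0 0 85" --pt "36 9.5 0 0 0 0 85" --pt "36 9.5 0 0 0 0 85" --pt "36 9.5 0 0 0 0 85" --pt "36 9.5 0 0 0 0 85" --pt "36 9.5 0 0 0 0 85" --pt "36 9.5 0 0 0 0 85" --pt "36 9.5 0 0 0 0 85" --pt "36 9.5 0 0 0 0 85" --pt "36 9.5 0 0 0 0 85" --pt "36 9.5 0 0 0 0 85" --pt "36 9.5 0 0 0 0 85" --pt "36 9.5 0 0 0 0 85" --pt "36 9.5 0 0 0 0 85" --pt "36 9.5 0 0 0 0 85" --pt "36 9.5 0 0 0 0 85" --pt "36 9.5 0 0 0 0 85" --pt "26 8 0 0 0 0 85" --pt "0 0 0 0 0 0 85"

```text
time: 3.62
tcp_pos: [542.0, 36.1, 231.6]
orientation: [-0.001, 0.774, 0.634, 0.002]
contact_force: [-0.4, -0.2, 0.0]
finger_gap: 84.9
```

Run:
```python
from h import *
plan((540,45,230),78.4)
p,r,s=tool(); im,d=capture('wrist'); save('w1.png',im); np.savez('/tmp/w1.npz',im=im,d=d,p=p,r=r.as_matrix())
```

```text
t 3.62 pos [542.   36.1 231.6] ang 78.62 tilt [0.0017 0.0039] F [-0.4 -0.2  0. ] gap 84.9
 turn first [ 0.0009 -0.0041  0.0038] then tool shift [ 8.4 -3.8  1.6] dist 9.3
```

View pics/w1.png

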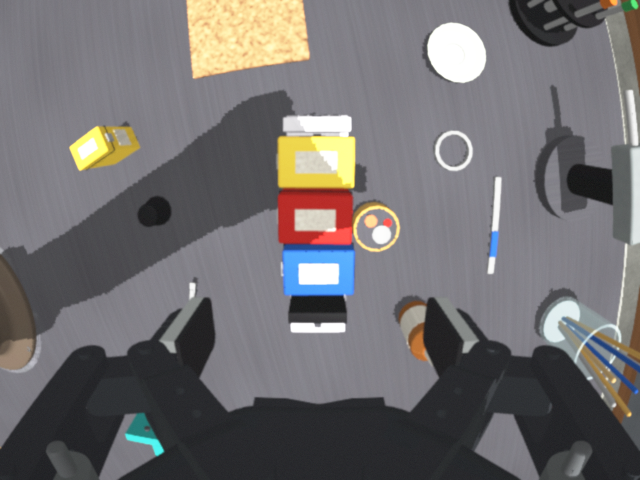

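```bash
cat >> h.py <<'E'
def wcloud(d,p,r):
    P=camera_params('wrist');K=np.array(P['K']);H=np.array(P['hand_eye'])
    v,u=np.mgrid[:480,:640]
    x=(u-K[0,2])/K[0,0];y=(v-K[1,2])/K[1,1];th=np.hypot(x,y);k=np.where(th>1e-6,np.tan(np.minimum(th,1.5))/np.maximum(th,1e-6),1)
    c=np.stack([x*k*d,y*k*d,d],-1)
    t=c@H[:3,:3].T+H[:3,3]
    return t@np.asarray(r).T+p
def masks(im):
    hsv=cv2.cvtColor(im,cv2.COLOR_RGB2HSV);h,s,v=[hsv[...,i] for i in range(3)]
    return hsv,dict(y=(h>22)&(h<35)&(s>140),r=((h<6)|(h>174))&(s>140),b=(h>100)&(h<125)&(s>140))
def tops(im,W,reg,zlo=97,zhi=113):
    hsv,M=masks(im)
    for n,m in M.items():
        m=m&reg&(W[...,2]>zlo)&(W[...,2]<zhi)
        mm=cv2.morphologyEx(m.astype(np.uint8),cv2.MORPH_CLOSE,np.ones((25,25)))>0
        mm&=reg&(W[...,2]>zlo)&(W[...,2]<zhi); p=W[mm]
        if len(p)<50: continue
        r=cv2.minAreaRect(p[:,:2].astype(np.float32)); a=r[2] if r[1][0]<r[1][1] else r[2]-90
        print(n,len(p),'c',np.round(r[0],1),'size',np.round(r[1],1),'ang',round(r[2],1),'z',np.median(p[:,2]).round(1))
E
python3 - <<'E'
from h import *
z=np.load('/tmp/w1.npz');W=wcloud(z['d'],z['p'],z['r'])
reg=(abs(W[...,0]-540)<80)&(abs(W[...,1]-30)<120)
tops(z['im'],W,reg)
print('table',np.median(W[300:310,240:260,2]),np.median(W[200,200:260,2]))
m=reg&(W[...,2]>15)&(W[...,2]<30)&(W[...,0]>565)&(abs(W[...,1]-8)<32)
p=W[m];print('holder',len(p),cv2.minEnclosingCircle(p[:,:2].astype(np.float32)),np.median(p[:,2]))
E
```

```text
y 2555 c [550.8  87.5] size [37.6 56. ] ang 78.2 z 104.2
r 3662 c [541.5  45.6] size [37.5 55.4] ang 77.9 z 104.3
b 3362 c [535.6   3.2] size [38.9 55.5] ang 78.6 z 104.2
table 0.26063601665670433 0.4655301880172118
holder 1688 ((594.3258056640625, 8.242961883544922), 23.26718521118164) 24.79663520219259
```

Run:
```python
from h import *
plan((550.8,87.5,55),78.25)
```

```text
t 3.67 pos [541.   32.9 231.2] ang 78.52 tilt [0.0003 0.0019] F [ 0.2  0.1 -0.8] gap 85.2
 turn first [-0.0001 -0.0019  0.0048] then tool shift [ 55.4  -1.5 176.2] dist 184.8
```

step_arm --pt "18 -1 0 0 0 0.003 85" --pt "28 -1 0 0 0 0 85" --pt "11 0 20 0 0 0 85" --pt "0 0 20 0 0 0 85" --pt "0 0 0 0 0 0 85" --pt "0 0 0 0 0 0 85"

```text
time: 4.17
tcp_pos: [549.2, 84.0, 190.7]
orientation: [-0.0, 0.777, 0.63, -0.001]
contact_force: [0.2, 0.2, 0.6]
finger_gap: 84.8
```

Run:
```python
from h import *
plan((550.8,87.5,55),78.25)
p,r,s=tool(); im,d=capture('wrist'); W=wcloud(d,p,r.as_matrix()); tops(im,W,(abs(W[...,0]-540)<80)&(abs(W[...,1]-30)<120)); save('w2.png',im)
```

```text
t 4.17 pos [549.2  84.  190.7] ang 78.07 tilt [-0.0025 -0.0011] F [0.2 0.2 0.6] gap 84.8
 turn first [-0.0022  0.0016 -0.0031] then tool shift [  3.7   0.9 135.7] dist 135.7
y 3669 c [550.8  87.7] size [37.8 55.7] ang 78.6 z 104.1
r 4232 c [541.5  46.2] size [37.9 55.6] ang 78.1 z 104.3
b 3525 c [535.6   3.6] size [39.6 55.6] ang 78.9 z 104.2
```

step_arm --pt "2 0.5 15 0 0 0 85" --pt "1 0 25 0 0 0 85" --pt "0 0 30 0 0 0 85" --pt "0 0 30 0 0 0 85" --pt "0 0 24 0 0 0 85" --pt "0 0 12 0 0 0 85" --pt "0 0 0 0 0 0 85" --pt "0 0 0 0 0 0 54" --pt "0 0 0 0 0 0 50" --pt "0 0 0 0 0 0 50" --pt "0 0 0 0 0 0 50" --pt "0 0 0 0 0 0 50" --pt "0 0 0 0 0 0 50" --grip_force 40

```text
time: 5.3
tcp_pos: [552.5, 88.7, 57.4]
orientation: [0.001, 0.776, 0.631, 0.001]
contact_force: [0.3, -0.5, 6.7]
finger_gap: 55.8
```

Run:
```python
from h import *
plan((550.8,87.5,55),78.25)
```

```text
t 5.3 pos [552.5  88.7  57.4] ang 78.21 tilt [0.0034 0.0002] F [ 0.3 -0.5  6.7] gap 55.8
 turn first [ 0.0033 -0.0009 -0.0007] then tool shift [-1.5 -1.4  2.4] dist 3.1
```

step_arm --pt "0 0 -6 0 0 0 50" --pt "0 0 -14 0 0 0 50" --pt "0 0 -22 0 0 0 50" --pt "0 0 -26 0 0 0 50" --pt "0 0 -20 0 0 0 50" --pt "0 0 -8 0 0 0 50" --pt "0 0 0 0 0 0 50"

```text
time: 5.88
tcp_pos: [552.3, 88.7, 153.7]
orientation: [0.001, 0.776, 0.631, 0.002]
contact_force: [-0.0, -0.1, -3.1]
finger_gap: 55.4
```

Run:
```python
from h import *
plan((516,343,60.5),78.25)
```

```text
t 5.88 pos [552.3  88.7 153.7] ang 78.21 tilt [0.0043 0.0002] F [-0.  -0.1 -3.1] gap 55.4
 turn first [ 0.0041 -0.0011 -0.0006] then tool shift [241.6 -87.3  93.2] dist 273.3
```

step_arm --pt "8 -3 0 0 0 0 50" --pt "18 -6.5 0 0 0 0 50" --pt "27 -9.8 0 0 0 0 50" --pt "30 -10.8 0 0 0 0 50" --pt "30 -10.8 0 0 0 0 50" --pt "30 -10.8 0 0 0 0 50" --pt "30 -10.8 0 0 0 0 50" --pt "30 -10.8 0 0 0 0 50" --pt "22 -8 0 0 0 0 50" --pt "12 -4.4 0 0 0 0 50" --pt "4.6 -1.6 5 0 0 0 50" --pt "0 0 15 0 0 0 50" --pt "0 0 22 0 0 0 50" --pt "0 0 20 0 0 0 50" --pt "0 0 14 0 0 0 50" --pt "0 0 8 0 0 0 50" --pt "0 0 0 0 0 0 50" --pt "0 0 0 0 0 0 50"

```text
time: 7.38
tcp_pos: [515.1, 342.3, 67.1]
orientation: [0.0, 0.776, 0.631, -0.0]
contact_force: [-0.2, -0.8, -1.9]
finger_gap: 55.8
```

Run:
```python
from h import *
plan((516,343,60),78.25)
im,d=capture('scene'); save('s1.png',im)
```

```text
t 7.38 pos [515.1 342.3  67.1] ang 78.2 tilt [-0.0005 -0.0004] F [-0.2 -0.8 -1.9] gap 55.8
 turn first [-0.0004  0.0005 -0.001 ] then tool shift [0.9 0.8 7.1] dist 7.2
```

View pics/s1.png

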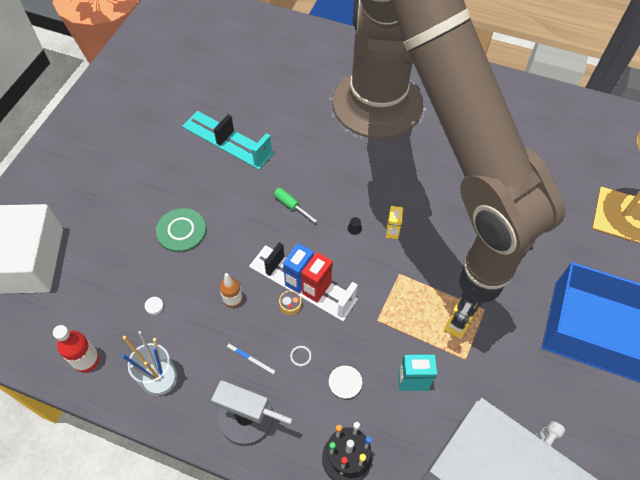

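step_arm --pt "0 0 3 0 0 0 50" --pt "0 0 3 0 0 0 50" --pt "0 0 1.3 0 0 0 50" --pt "0 0 0 0 0 0 50" --pt "0 0 0 0 0 0 50"

```text
time: 7.85
tcp_pos: [515.0, 342.8, 60.1]
orientation: [0.0, 0.776, 0.631, 0.0]
contact_force: [0.2, -0.0, -1.8]
finger_gap: 55.5
```

step_arm --pt "0 0 0 0 0 0 62" --pt "0 0 0 0 0 0 75" --pt "0 0 0 0 0 0 85" --pt "0 0 0 0 0 0 85" --pt "0 0 -8 0 0 0 85" --pt "0 0 -20 0 0 0 85" --pt "0 0 -30 0 0 0 85" --pt "0 0 -30 0 0 0 85" --pt "0 0 -20 0 0 0 85" --pt "0 0 -8 0 0 0 85" --pt "0 0 0 0 0 0 85"

```text
time: 8.77
tcp_pos: [515.9, 343.6, 178.7]
orientation: [0.0, 0.776, 0.631, 0.002]
contact_force: [0.8, 0.1, -0.9]
finger_gap: 84.9
```

Run:
```python
from h import *
plan((541.5,46,175),78.25)
p,r,s=tool(); im,d=capture('wrist'); W=wcloud(d,p,r.as_matrix()); tops(im,W,(abs(W[...,0]-540)<80)&(abs(W[...,1]-30)<380)); save('w3.png',im)
```

```text
t 8.77 pos [515.9 343.6 178.7] ang 78.22 tilt [0.0037 0.0022] F [ 0.8  0.1 -0.9] gap 84.9
 turn first [ 0.0032 -0.0029 -0.0006] then tool shift [-286.1   85.7    3.7] dist 298.7
y 3140 c [514.7 341.9] size [37.5 55. ] ang 78.4 z 106.0
```

View pics/w3.png

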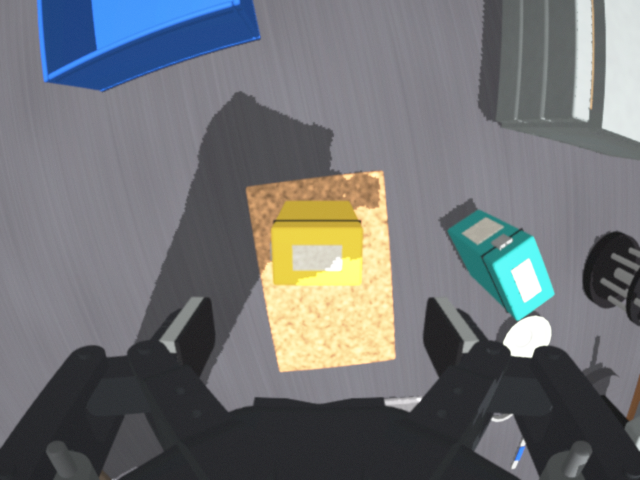

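step_arm --pt "-15 4.5 0 0 0 0 85" --pt "-30 9 0 0 0 0 85" --pt "-36 10.8 0 0 0 0 85" --pt "-36 10.8 0 0 0 0 85" --pt "-36 10.8 0 0 0 0 85" --pt "-36 10.8 0 0 0 0 85" --pt "-36 10.8 0 0 0 0 85" --pt "-30 9 0 0 0 0 85" --pt "-20 6 0 0 0 0 85" --pt "-11 3.2 3 0 0 0 85" --pt "0 0 0 0 0 0 85" --pt "0 0 0 0 0 0 85"

```text
time: 9.82
tcp_pos: [539.7, 45.9, 171.8]
orientation: [-0.001, 0.776, 0.631, -0.001]
contact_force: [-0.1, 0.4, 0.0]
finger_gap: 85.0
```

Run:
```python
from h import *
plan((541.5,46,57),78.25)
p,r,s=tool(); im,d=capture('wrist'); W=wcloud(d,p,r.as_matrix()); tops(im,W,(abs(W[...,0]-540)<80)&(abs(W[...,1]-30)<150)); save('w4.png',im);np.savez('/tmp/w4.npz',im=im,d=d,p=p,r=r.as_matrix())
```

```text
t 9.82 pos [539.7  45.9 171.8] ang 78.21 tilt [-0.002   0.0007] F [-0.1  0.4  0. ] gap 85.0
 turn first [-0.0021 -0.0002 -0.0007] then tool shift [  0.4   1.7 114.8] dist 114.9
r 4176 c [541.5  46. ] size [37.6 55.3] ang 78.2 z 104.1
b 3588 c [535.6   3.6] size [38.8 55.6] ang 78.6 z 104.0
```

View pics/w4.png

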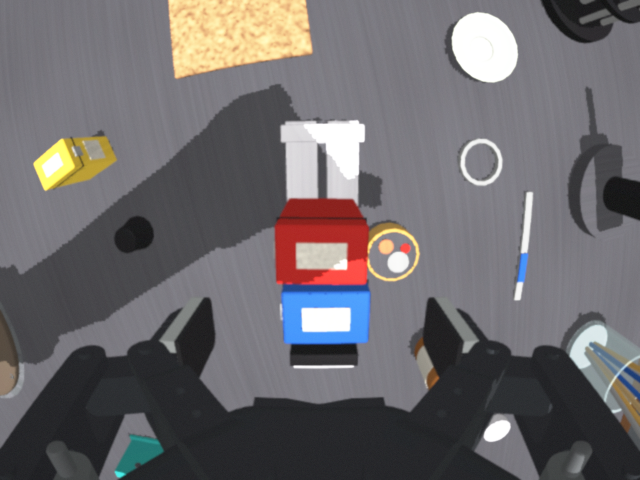

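step_arm --pt "0 1.2 12 0 0 0 85" --pt "0 0 24 0 0 0 85" --pt "0 0 30 0 0 0 85" --pt "0 0 28 0 0 0 85" --pt "0 0 16 0 0 0 85" --pt "0 0 5 0 0 0 85" --pt "0 0 0 0 0 0 85" --pt "0 0 0 0 0 0 54" --pt "0 0 0 0 0 0 50" --pt "0 0 0 0 0 0 50" --pt "0 0 0 0 0 0 50" --pt "0 0 0 0 0 0 50" --pt "0 0 0 0 0 0 50"

```text
time: 10.95
tcp_pos: [542.5, 45.5, 59.3]
orientation: [0.001, 0.776, 0.631, 0.001]
contact_force: [-0.9, 1.3, 7.0]
finger_gap: 55.3
```

step_arm --pt "0 0 -6 0 0 0 50" --pt "0 0 -14 0 0 0 50" --pt "0 0 -22 0 0 0 50" --pt "0 0 -26 0 0 0 50" --pt "0 0 -20 0 0 0 50" --pt "0 0 -8 0 0 0 50" --pt "0 0 0 0 0 0 50"

```text
time: 11.53
tcp_pos: [542.7, 45.0, 156.0]
orientation: [0.001, 0.776, 0.631, 0.001]
contact_force: [0.3, 0.3, -1.4]
finger_gap: 55.8
```

Run:
```python
from h import *
plan((511,285,60.5),78.25)
```

```text
t 11.53 pos [542.7  45.  156. ] ang 78.19 tilt [ 0.0037 -0.0002] F [ 0.3  0.3 -1.4] gap 55.8
 turn first [ 0.0037 -0.0006 -0.001 ] then tool shift [228.6 -80.   95.5] dist 260.3
```

step_arm --pt "8 -2.8 0 0 0 0 50" --pt "18 -6.3 0 0 0 0 50" --pt "27 -9.5 0 0 0 0 50" --pt "30 -10.5 0 0 0 0 50" --pt "30 -10.5 0 0 0 0 50" --pt "30 -10.5 0 0 0 0 50" --pt "30 -10.5 0 0 0 0 50" --pt "22 -7.7 0 0 0 0 50" --pt "18 -6.3 0 0 0 0 50" --pt "11 -3.9 0 0 0 0 50" --pt "4.6 -1.5 5 0 0 0 50" --pt "0 0 15 0 0 0 50" --pt "0 0 22 0 0 0 50" --pt "0 0 20 0 0 0 50" --pt "0 0 14 0 0 0 50" --pt "0 0 10 0 0 0 50" --pt "0 0 5 0 0 0 50" --pt "0 0 0 0 0 0 50" --pt "0 0 0 0 0 0 50"

```text
time: 13.12
tcp_pos: [510.2, 284.8, 62.9]
orientation: [0.0, 0.776, 0.631, -0.0]
contact_force: [-0.3, -0.1, -2.2]
finger_gap: 55.8
```

step_arm --pt "0 0 1 0 0 0 50" --pt "0 0 0 0 0 0 50" --pt "0 0 0 0 0 0 62" --pt "0 0 0 0 0 0 75" --pt "0 0 0 0 0 0 85" --pt "0 0 0 0 0 0 85" --pt "0 0 -8 0 0 0 85" --pt "0 0 -20 0 0 0 85" --pt "0 0 -30 0 0 0 85" --pt "0 0 -30 0 0 0 85" --pt "0 0 -20 0 0 0 85" --pt "0 0 -8 0 0 0 85" --pt "0 0 0 0 0 0 85"

```text
time: 14.2
tcp_pos: [510.9, 285.9, 180.5]
orientation: [0.001, 0.776, 0.631, 0.002]
contact_force: [-0.1, -0.4, 0.1]
finger_gap: 84.7
```

Run:
```python
from h import *
plan((535.6,3.6,172),78.25)
p,r,s=tool(); im,d=capture('wrist'); W=wcloud(d,p,r.as_matrix()); tops(im,W,(abs(W[...,0]-540)<80)&(abs(W[...,1]-30)<380))
```

```text
t 14.2 pos [510.9 285.9 180.5] ang 78.22 tilt [0.0038 0.0017] F [-0.1 -0.4  0.1] gap 84.7
 turn first [ 0.0034 -0.0025 -0.0005] then tool shift [-271.3   81.6    8.5] dist 283.5
y 4286 c [514.8 341.4] size [37.1 55.5] ang 78.5 z 106.1
r 3916 c [510.3 285.1] size [37.3 55.1] ang 78.1 z 106.1
```

step_arm --pt "-15 4.5 0 0 0 0 85" --pt "-30 9 0 0 0 0 85" --pt "-36 10.8 0 0 0 0 85" --pt "-36 10.8 0 0 0 0 85" --pt "-36 10.8 0 0 0 0 85" --pt "-36 10.8 0 0 0 0 85" --pt "-32 9.6 0 0 0 0 85" --pt "-25 7.6 0 0 0 0 85" --pt "-17 5 0 0 0 0 85" --pt "-8.3 2.6 8 0 0 0 85" --pt "0 0 0 0 0 0 85" --pt "0 0 0 0 0 0 85"

```text
time: 15.25
tcp_pos: [533.4, 3.7, 168.4]
orientation: [-0.001, 0.776, 0.631, -0.001]
contact_force: [-0.1, 0.6, 1.6]
finger_gap: 85.0
```

Run:
```python
from h import *
plan((535.6,3.6,58),78.25)
p,r,s=tool(); im,d=capture('wrist'); W=wcloud(d,p,r.as_matrix()); tops(im,W,(abs(W[...,0]-540)<80)&(abs(W[...,1]-30)<150)); save('w5.png',im);np.savez('/tmp/w5.npz',im=im,d=d,p=p,r=r.as_matrix())
```

```text
t 15.25 pos [533.4   3.7 168.4] ang 78.23 tilt [-0.0028  0.0008] F [-0.1  0.6  1.6] gap 85.0
 turn first [-0.0029 -0.0003 -0.0003] then tool shift [  0.4   2.2 110.4] dist 110.4
b 4274 c [535.7   3.4] size [38.5 55.4] ang 78.8 z 104.1
```

step_arm --pt "0 1.7 12 0 0 0 85" --pt "0 0 24 0 0 0 85" --pt "0 0 28 0 0 0 85" --pt "0 0 26 0 0 0 85" --pt "0 0 16 0 0 0 85" --pt "0 0 5 0 0 0 85" --pt "0 0 0 0 0 0 85" --pt "0 0 0 0 0 0 54" --pt "0 0 0 0 0 0 50" --pt "0 0 0 0 0 0 50" --pt "0 0 0 0 0 0 50" --pt "0 0 0 0 0 0 50" --pt "0 0 0 0 0 0 50"

```text
time: 16.38
tcp_pos: [536.9, 2.9, 60.2]
orientation: [0.001, 0.776, 0.631, 0.001]
contact_force: [-1.4, 1.7, 7.1]
finger_gap: 55.3
```

step_arm --pt "0 0 -6 0 0 0 50" --pt "0 0 -14 0 0 0 50" --pt "0 0 -22 0 0 0 50" --pt "0 0 -26 0 0 0 50" --pt "0 0 -20 0 0 0 50" --pt "0 0 -8 0 0 0 50" --pt "0 0 0 0 0 0 50"

```text
time: 16.97
tcp_pos: [537.1, 2.3, 156.9]
orientation: [0.001, 0.776, 0.631, 0.001]
contact_force: [0.0, -0.6, -1.3]
finger_gap: 55.6
```

Run:
```python
from h import *
plan((506,228,62),78.25)
```

```text
t 16.97 pos [537.1   2.3 156.9] ang 78.19 tilt [ 0.0035 -0.0005] F [ 0.  -0.6 -1.3] gap 55.6
 turn first [ 0.0036 -0.0002 -0.001 ] then tool shift [214.6 -76.4  94.9] dist 246.8
```

step_arm --pt "8 -2.8 0 0 0 0 50" --pt "18 -6.4 0 0 0 0 50" --pt "27 -9.6 0 0 0 0 50" --pt "30 -10.7 0 0 0 0 50" --pt "30 -10.7 0 0 0 0 50" --pt "30 -10.7 0 0 0 0 50" --pt "26 -9.3 0 0 0 0 50" --pt "20 -7.1 0 0 0 0 50" --pt "14 -5 0 0 0 0 50" --pt "8 -2.9 0 0 0 0 50" --pt "3.6 -1.2 5 0 0 0 50" --pt "0 0 15 0 0 0 50" --pt "0 0 22 0 0 0 50" --pt "0 0 20 0 0 0 50" --pt "0 0 14 0 0 0 50" --pt "0 0 10 0 0 0 50" --pt "0 0 5 0 0 0 50" --pt "0 0 1 0 0 0 50" --pt "0 0 0 0 0 0 50" --pt "0 0 0 0 0 0 50"

```text
time: 18.63
tcp_pos: [505.4, 228.1, 63.2]
orientation: [0.0, 0.776, 0.631, 0.0]
contact_force: [0.0, 0.4, -3.1]
finger_gap: 55.6
```

step_arm --pt "0 0 0.6 0 0 0 50" --pt "0 0 0 0 0 0 50" --pt "0 0 0 0 0 0 62" --pt "0 0 0 0 0 0 75" --pt "0 0 0 0 0 0 85" --pt "0 0 0 0 0 0 85" --pt "0 0 -8 0 0 0 85" --pt "0 0 -20 0 0 0 85" --pt "0 0 -30 0 0 0 85" --pt "0 0 -30 0 0 0 85" --pt "0 0 -20 0 0 0 85" --pt "0 0 -8 0 0 0 85" --pt "0 0 0 0 0 0 85"

```text
time: 19.72
tcp_pos: [506.1, 228.9, 180.8]
orientation: [0.001, 0.776, 0.631, 0.002]
contact_force: [0.9, 0.8, -0.0]
finger_gap: 84.9
```

Run:
```python
from h import *
plan((580,70,180),78.25)
p,r,s=tool(); print(np.round(s['joints'],2)); im,d=capture('wrist'); W=wcloud(d,p,r.as_matrix()); tops(im,W,(abs(W[...,0]-540)<80)&(abs(W[...,1]-30)<380)); save('w6.png',im);np.savez('/tmp/w6.npz',im=im,d=d,p=p,r=r.as_matrix())
```

```text
t 19.72 pos [506.1 228.9 180.8] ang 78.22 tilt [0.0039 0.0013] F [ 0.9  0.8 -0. ] gap 84.9
 turn first [ 0.0036 -0.0021 -0.0006] then tool shift [-140.5  104.7    0.8] dist 175.2
[-0.04  0.41 -0.62  1.8   0.28  1.01 -0.97]
y 2494 c [514.5 341. ] size [38.2 55.3] ang 78.2 z 105.9
r 4369 c [510.2 284.7] size [37.6 55.2] ang 78.6 z 106.1
b 3957 c [505.5 228.3] size [38.  55.4] ang 78.0 z 106.1
```

View pics/w6.png

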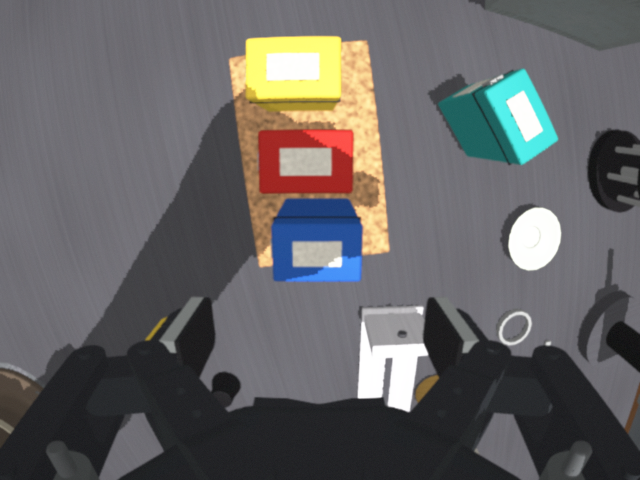

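step_arm --pt "-10 6 0 0 0 0 85" --pt "-22 14 0 0 0 0 85" --pt "-28 20 0 0 0 0 85" --pt "-28 20 0 0 0 0 85" --pt "-28 20 0 0 0 0 85" --pt "-22 18 0 0 0 0 85" --pt "-12 10 0 0 0 0 85" --pt "0 0 0 0 0 0 85" --pt "0 0 0 0 0 0 85"

```text
time: 20.52
tcp_pos: [579.5, 57.5, 176.4]
orientation: [-0.001, 0.777, 0.63, -0.001]
contact_force: [-0.0, 0.5, -0.7]
finger_gap: 84.8
```

```bash
cat >> h.py <<'E'
ey=np.array([np.cos(np.radians(78.25)),np.sin(np.radians(78.25))]);ex=np.array([ey[1],-ey[0]])
def rc(p): p=np.asarray(p)[...,:2];return np.stack([p@ex,p@ey],-1)
E
python3 - <<'E'
from h import *
plan((594.3,8.2,180),78.25)
p,r,s=tool(); im,d=capture('wrist'); W=wcloud(d,p,r.as_matrix()); save('w7.png',im);np.savez('/tmp/w7.npz',im=im,d=d,p=p,r=r.as_matrix())
m=(W[...,2]>18)&(W[...,2]<30)&(abs(W[...,0]-595)<40)&(abs(W[...,1]-8)<40)
q=W[m];print('holder',len(q),cv2.minEnclosingCircle(q[:,:2].astype(np.float32)),np.median(q[:,2]),(q[:,:2].max(0)+q[:,:2].min(0))/2)
hsv=cv2.cvtColor(im,cv2.COLOR_RGB2HSV)
C=rc(W)
m=(hsv[...,1]<45)&(hsv[...,2]>100)&(abs(C[...,0]-522)<60)&(abs(C[...,1]-124)<140)
w=m&(W[...,2]>61)&(W[...,2]<68);print('wall top rc min/max',np.percentile(C[w],[1,50,99],axis=0).round(1),w.sum())
w=m&(W[...,2]>2)&(W[...,2]<7)&(C[...,1]<225);print('plate rc',np.percentile(C[w],[0.5,50,99.5],axis=0).round(1),w.sum())
for lo in range(90,230,20):
    k=w&(C[...,1]>lo)&(C[...,1]<lo+20)
    if k.sum()>30: print(lo,np.percentile(C[k][:,0],[1,99]).round(1))
E
```

```text
t 20.52 pos [579.5  57.5 176.4] ang 78.08 tilt [-0.0032 -0.0003] F [-0.   0.5 -0.7] gap 84.8
 turn first [-0.0031  0.0009 -0.003 ] then tool shift [-45.3  24.5  -3.6] dist 51.6
holder 2153 ((594.57177734375, 8.29814338684082), 23.320192337036133) 24.900084373060622 [594.09145743   8.35648962]
wall top rc min/max [[494.1 221.6]
 [521.5 227.5]
 [549.1 233.4]] 1379
plate rc [[492.1  23.4]
 [523.9 141.2]
 [552.6 216.4]] 10841
90 [493.1 551.8]
110 [492.6 551.9]
130 [492.8 552. ]
150 [492.5 551.6]
170 [492.4 551.3]
190 [492.  551.4]
210 [492.2 551.5]
```

View pics/w7.png

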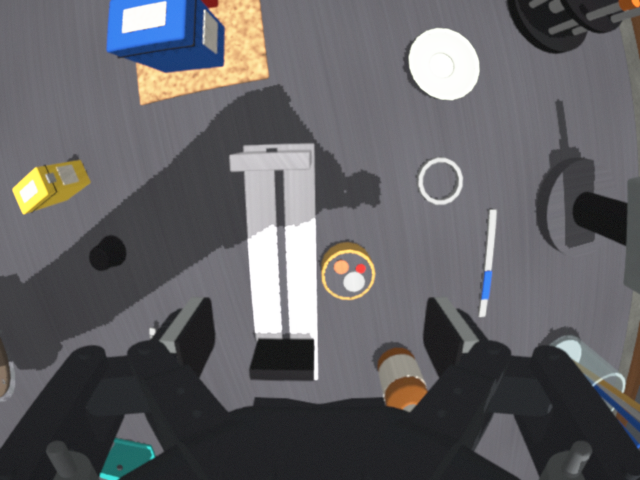

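step_arm --pt "-15 8 0 0 0 0 85" --pt "-20 11 0 0 0 0 85" --pt "-10.3 5.5 0 0 0 0.06 85" --pt "0 0 0 0 0 0.12 85" --pt "0 0 0 0 0 0.12 85" --pt "0 0 0 0 0 0.12 85" --pt "0 0 0 0 0 0.12 85" --pt "0 0 0 0 0 0.12 85" --pt "0 0 0 0 0 0.12 85" --pt "0 0 0 0 0 0.12 85" --pt "0 0 0 0 0 0.12 85" --pt "0 0 0 0 0 0.12 85" --pt "0 0 0 0 0 0.12 85" --pt "0 0 0 0 0 0.12 85" --pt "0 0 0 0 0 0.12 85" --pt "0 0 0 0 0 0.07 85" --pt "0 0 0 0 0 0 85" --pt "0 0 0 0 0 0 85"

```text
time: 22.07
tcp_pos: [594.3, 11.5, 178.0]
orientation: [-0.0, 0.995, -0.1, -0.0]
contact_force: [-0.7, 0.6, -0.4]
finger_gap: 85.0
```

Run:
```python
from h import *
plan((594.4,8.3,60),-11.5)
p,r,s=tool(); im,d=capture('wrist'); W=wcloud(d,p,r.as_matrix()); save('w8.png',im);print(np.round(s['joints'],2))
m=(W[...,2]>18)&(W[...,2]<30)&(abs(W[...,0]-595)<40)&(abs(W[...,1]-8)<40)
q=W[m];print('holder',len(q),cv2.minEnclosingCircle(q[:,:2].astype(np.float32)),np.median(q[:,2]))
```

```text
t 22.07 pos [594.3  11.5 178. ] ang -11.45 tilt [-0.0009  0.0002] F [-0.7  0.6 -0.4] gap 85.0
 turn first [-0.      0.0009  0.0009] then tool shift [  0.8   3.1 118. ] dist 118.0
[ 0.05  0.42 -0.21  1.72  0.1   1.01 -1.96]
holder 2371 ((594.61962890625, 7.942460060119629), 23.05511474609375) 24.862567500517798
```

View pics/w8.png

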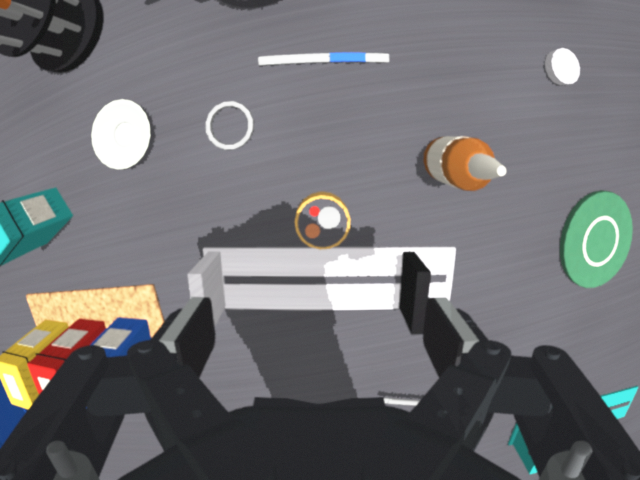

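step_arm --pt "0.3 2.5 15 0 0 0 85" --pt "0 0.5 28 0 0 0 85" --pt "0 0 32 0 0 0 85" --pt "0 0 32 0 0 0 85" --pt "0 0 24 0 0 0 85" --pt "0 0 12 0 0 0 85" --pt "0 0 8 0 0 0 85" --pt "0 0 0 0 0 0 85" --pt "0 0 0 0 0 0 85" --pt "0 0 0 0 0 0 85"

```text
time: 22.95
tcp_pos: [595.7, 7.2, 28.9]
orientation: [-0.0, 0.995, -0.102, 0.001]
contact_force: [-0.5, 0.1, 0.5]
finger_gap: 85.0
```

Run:
```python
from h import *
plan((594.5,8.1,3),-11.5)
```

```text
t 22.95 pos [595.7   7.2  28.9] ang -11.71 tilt [0.0024 0.0002] F [-0.5  0.1  0.5] gap 85.0
 turn first [-0.0007 -0.0023 -0.0036] then tool shift [-1.4 -0.6 25.9] dist 25.9
```

step_arm --pt "-1 -0.5 9 0 0 0 85" --pt "0 0 9 0 0 0 85" --pt "0 0 5 0 0 0 85" --pt "0 0 2 0 0 0 85" --pt "0 0 0 0 0 0 85" --pt "0 0 0 0 0 0 60" --pt "0 0 0 0 0 0 48" --pt "0 0 0 0 0 0 40" --pt "0 0 0 0 0 0 40" --pt "0 0 0 0 0 0 40" --pt "0 0 0 0 0 0 40" --pt "0 0 0 0 0 0 40" --grip_force 35

```text
time: 23.95
tcp_pos: [594.1, 7.7, 2.9]
orientation: [-0.0, 0.995, -0.102, 0.0]
contact_force: [-1.5, 0.1, 5.9]
finger_gap: 44.8
```

Run:
```python
from h import *
plan((594.5,8.1,3),-11.5)
```

```text
t 23.95 pos [594.1   7.7   2.9] ang -11.73 tilt [ 0.0008 -0.    ] F [-1.5  0.1  5.9] gap 44.8
 turn first [-0.0002 -0.0008 -0.004 ] then tool shift [ 0.4 -0.4 -0.1] dist 0.6
```

step_arm --pt "0 0 -5 0 0 0 40" --pt "0 0 -12 0 0 0 40" --pt "0 0 -25 0 0 0 40" --pt "0 0 -32 0 0 0 40" --pt "0 0 -32 0 0 0 40" --pt "0 0 -22 0 0 0 40" --pt "0 0 -10 0 0 0 40" --pt "0 0 0 0 0 0 40"

```text
time: 24.62
tcp_pos: [595.2, 7.8, 143.4]
orientation: [-0.0, 0.995, -0.102, 0.002]
contact_force: [1.8, -0.7, -1.8]
finger_gap: 44.5
```

Run:
```python
from h import *
plan((516,-284,60),-11.7)
p,r,s=tool(); im,d=capture('wrist'); W=wcloud(d,p,r.as_matrix()); save('w9.png',im)
hsv=cv2.cvtColor(im,cv2.COLOR_RGB2HSV)
m=(hsv[...,0]>55)&(hsv[...,0]<85)&(hsv[...,1]>80)&(W[...,2]<16)&(W[...,2]>4)&(abs(W[...,0]-520)<90)&(abs(W[...,1]+284)<90)
q=W[m];print(len(q),cv2.minEnclosingCircle(q[:,:2].astype(np.float32)),np.median(q[:,2]))
```

```text
t 24.62 pos [595.2   7.8 143.4] ang -11.74 tilt [0.0048 0.0001] F [ 1.8 -0.7 -1.8] gap 44.5
 turn first [-0.0011 -0.0047 -0.0007] then tool shift [-18.3 301.8  83.4] dist 313.6
4573 ((515.2815551757812, -284.18768310546875), 55.299713134765625) 10.346839667773764
```

View pics/w9.png

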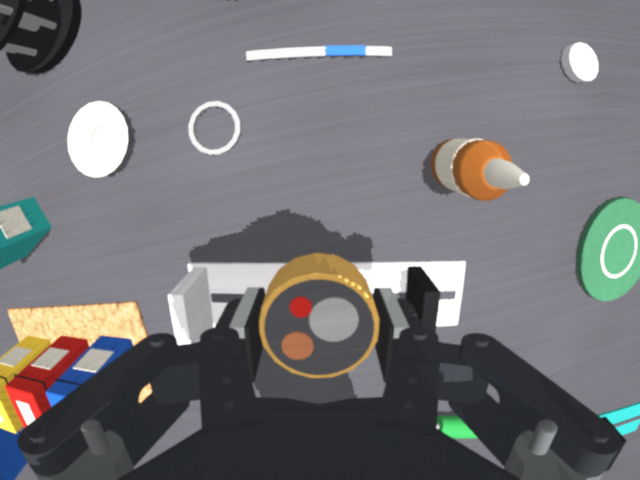

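step_arm --pt "-1 10 0 0 0 0 40" --pt "-1 22 0 0 0 0 40" --pt "-2 32 0 0 0 0 40" --pt "-2 34 0 0 0 0 40" --pt "-2 34 0 0 0 0 40" --pt "-2 34 0 0 0 0 40" --pt "-2 34 0 0 0 0 40" --pt "-2 34 0 0 0 0 40" --pt "-2 30 0 0 0 0 40" --pt "-1.3 22 0 0 0 0 40" --pt "-1 12 0 0 0 0 40" --pt "0 4 10 0 0 0 40" --pt "0 0 22 0 0 0 40" --pt "0 0 26 0 0 0 40" --pt "0 0 18 0 0 0 40" --pt "0 0 8 0 0 0 40" --pt "0 0 0 0 0 0 40" --pt "0 0 0 0 0 0 40" --pt "0 0 0 0 0 0 40"

```text
time: 26.25
tcp_pos: [515.3, -283.9, 57.2]
orientation: [0.0, 0.995, -0.102, 0.001]
contact_force: [0.0, -0.3, -0.8]
finger_gap: 44.4
```

Run:
```python
from h import *
plan((515.2,-284.4,13.5),-11.7)
p,r,s=tool(); im,d=capture('wrist'); W=wcloud(d,p,r.as_matrix()); save('w10.png',im)
hsv=cv2.cvtColor(im,cv2.COLOR_RGB2HSV)
m=(hsv[...,0]>55)&(hsv[...,0]<85)&(hsv[...,1]>80)&(W[...,2]<16)&(W[...,2]>4)&(abs(W[...,0]-520)<90)&(abs(W[...,1]+284)<90)
q=W[m];print(len(q),cv2.minEnclosingCircle(q[:,:2].astype(np.float32)),np.median(q[:,2]))
```

```text
t 26.25 pos [ 515.3 -283.9   57.2] ang -11.68 tilt [ 0.0012 -0.0003] F [ 0.  -0.3 -0.8] gap 44.4
 turn first [ 0.     -0.0012  0.0003] then tool shift [ 0.   0.5 43.7] dist 43.7
15591 ((515.5452270507812, -285.1975402832031), 54.5738525390625) 10.196645795219197
```

View pics/w10.png

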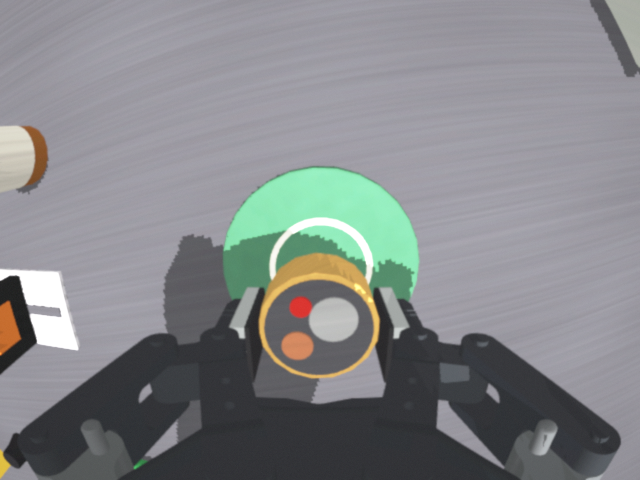

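step_arm --pt "0.2 0.6 12 0 0 0 40" --pt "0 0 14 0 0 0 40" --pt "0 0 10 0 0 0 40" --pt "0 0 5 0 0 0 40" --pt "0 0 2 0 0 0 40" --pt "0 0 0 0 0 0 40" --pt "0 0 0 0 0 0 40"

```text
time: 26.88
tcp_pos: [514.7, -285.0, 13.5]
orientation: [0.0, 0.995, -0.102, 0.0]
contact_force: [-0.1, 0.3, -1.0]
finger_gap: 44.8
```

Release and rise; look.

step_arm --pt "0 0 0 0 0 0 50" --pt "0 0 0 0 0 0 60" --pt "0 0 0 0 0 0 72" --pt "0 0 0 0 0 0 80" --pt "0 0 0 0 0 0 80" --pt "0 0 -10 0 0 0 80" --pt "0 0 -25 0 0 0 85" --pt "0 0 -35 0 0 0 85" --pt "0 0 -35 0 0 0 85" --pt "0 0 -30 0 0 0 85" --pt "0 0 -20 0 0 0 85" --pt "0 0 -8 0 0 0 85" --pt "0 0 0 0 0 0 85"

```text
time: 27.97
tcp_pos: [515.6, -285.4, 179.2]
orientation: [0.001, 0.995, -0.102, 0.002]
contact_force: [0.4, -0.4, -0.3]
finger_gap: 85.5
```

Run:
```python
from h import *
plan((510.2,284.7,180),78.5)
p,r,s=tool(); im,d=capture('wrist'); W=wcloud(d,p,r.as_matrix()); save('w11.png',im); print(np.round(s['joints'],2))
hsv=cv2.cvtColor(im,cv2.COLOR_RGB2HSV)
b=(W[...,2]<60)&(abs(W[...,0]-520)<90)&(abs(W[...,1]+284)<90)
m=(hsv[...,0]>55)&(hsv[...,0]<85)&(hsv[...,1]>80)&(W[...,2]>4)&b&(W[...,2]<15)
q=W[m];print(len(q),cv2.minEnclosingCircle(q[:,:2].astype(np.float32)),np.median(q[:,2]))
q=W[b&(W[...,2]>28)];print(len(q),cv2.minEnclosingCircle(q[:,:2].astype(np.float32)),np.median(q[:,2]))
```

```text
t 27.97 pos [ 515.6 -285.4  179.2] ang -11.73 tilt [ 0.0041 -0.0021] F [ 0.4 -0.4 -0.3] gap 85.5
 turn first [ 0.0044 -0.0025 -1.5749] then tool shift [ 557.6 -118.9   -0.8] dist 570.1
[ 0.53  0.4  -0.14  1.74  0.06  1.   -1.41]
8265 ((515.2106323242188, -285.38140869140625), 54.368408203125) 10.157612937626482
2488 ((514.9918212890625, -285.693115234375), 23.221464157104492) 34.8981013271985
```

View pics/w11.png

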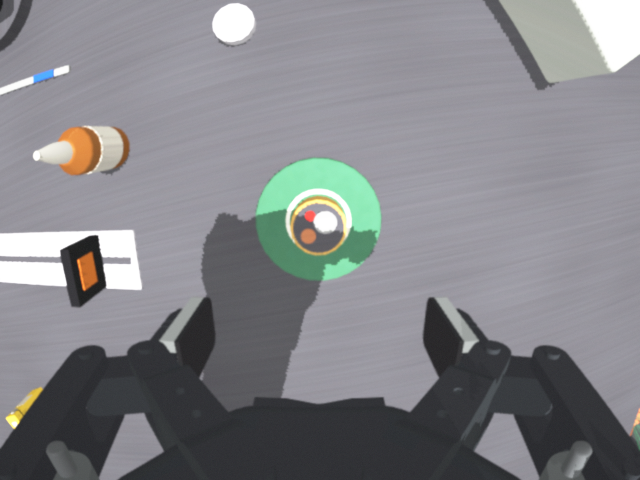

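step_arm --pt "0 0 0 0 0 -0.06 85" --pt "0 0 0 0 0 -0.12 85" --pt "0 0 0 0 0 -0.12 85" --pt "0 0 0 0 0 -0.12 85" --pt "0 0 0 0 0 -0.12 85" --pt "0 0 0 0 0 -0.12 85" --pt "0 0 0 0 0 -0.12 85" --pt "0 0 0 0 0 -0.12 85" --pt "0 0 0 0 0 -0.12 85" --pt "0 0 0 0 0 -0.12 85" --pt "0 0 0 0 0 -0.12 85" --pt "0 0 0 0 0 -0.12 85" --pt "0 0 0 0 0 -0.12 85" --pt "0 0 0 0 0 -0.075 85"

```text
time: 29.18
tcp_pos: [513.4, -284.3, 174.0]
orientation: [-0.002, 0.772, 0.635, -0.0]
contact_force: [-0.3, 0.7, 1.0]
finger_gap: 85.0
```

step_arm --pt "16 -3.4 0 0 0 0 85" --pt "34 -7.2 0 0 0 0 85" --pt "34 -7.2 0 0 0 0 85" --pt "34 -7.2 0 0 0 0 85" --pt "34 -7.2 0 0 0 0 85" --pt "34 -7.2 0 0 0 0 85" --pt "34 -7.2 0 0 0 0 85" --pt "34 -7.2 0 0 0 0 85" --pt "34 -7.2 0 0 0 0 85" --pt "34 -7.2 0 0 0 0 85" --pt "34 -7.2 0 0 0 0 85" --pt "34 -7.2 0 0 0 0 85" --pt "34 -7.2 0 0 0 0 85" --pt "34 -7.2 0 0 0 0 85" --pt "34 -7.2 0 0 0 0 85" --pt "34 -7.2 0 0 0 0 85" --pt "20 -4.3 0 0 0 0 85" --pt "11 -2.4 0 0 0 0 85" --pt "0 0 0 0 0 0 85" --pt "0 0 0 0 0 0 85"

```text
time: 30.85
tcp_pos: [509.2, 283.4, 175.0]
orientation: [-0.0, 0.774, 0.633, -0.001]
contact_force: [-0.4, -0.5, -0.1]
finger_gap: 84.9
```

Run:
```python
from h import *
plan((510.2,284.7,62),78.5)
p,r,s=tool(); im,d=capture('wrist'); W=wcloud(d,p,r.as_matrix()); save('w12.png',im); print(np.round(s['joints'],2));tops(im,W,(abs(W[...,0]-510)<70)&(abs(W[...,1]-285)<120))
```

```text
t 30.85 pos [509.2 283.4 175. ] ang 78.54 tilt [-0.0021 -0.0016] F [-0.4 -0.5 -0.1] gap 84.9
 turn first [-0.0018  0.002   0.0007] then tool shift [  1.4   0.7 113. ] dist 113.0
[-0.12  0.47 -0.63  1.73  0.32  1.04 -1.06]
y 4393 c [514.6 341.4] size [37.6 55.3] ang 78.7 z 106.1
r 4164 c [510.3 284.9] size [38.1 54.9] ang 78.1 z 106.1
b 4545 c [505.6 228.8] size [38.7 55.4] ang 77.7 z 106.2
```

step_arm --pt "1 0.3 12 0 0 0 85" --pt "0.3 0 24 0 0 0 85" --pt "0 0 28 0 0 0 85" --pt "0 0 28 0 0 0 85" --pt "0 0 15 0 0 0 85" --pt "0 0 5 0 0 0 85" --pt "0 0 0 0 0 0 85" --pt "0 0 0 0 0 0 54" --pt "0 0 0 0 0 0 50" --pt "0 0 0 0 0 0 50" --pt "0 0 0 0 0 0 50" --pt "0 0 0 0 0 0 50" --pt "0 0 0 0 0 0 50" --grip_force 40

```text
time: 31.98
tcp_pos: [511.1, 286.0, 65.8]
orientation: [0.0, 0.774, 0.633, 0.001]
contact_force: [-1.1, -1.6, 6.5]
finger_gap: 55.6
```

step_arm --pt "0 0 -6 0 0 0 50" --pt "0 0 -14 0 0 0 50" --pt "0 0 -22 0 0 0 50" --pt "0 0 -28 0 0 0 50" --pt "0 0 -26 0 0 0 50" --pt "0 0 -18 0 0 0 50" --pt "0 0 -8 0 0 0 50" --pt "0 0 0 0 0 0 50" --pt "0 0 0 0 0 0 50"

```text
time: 32.73
tcp_pos: [510.0, 285.4, 186.0]
orientation: [0.0, 0.774, 0.633, -0.0]
contact_force: [-0.8, -0.1, -1.4]
finger_gap: 55.5
```

Run:
```python
from h import *
# rack target: wall inner face rc y 221.6 (78.25 frame), line x at that place ~521.9
t=lambda y,x=522.0: x*ex+y*ey
for y in (221.5-19-3, 221.5-57-5,221.5-95-7): print(y,t(y).round(1))
plan((*t(221.5-22),70),78.5)
```

```text
199.5 [551.7  89. ]
159.5 [543.5  49.9]
119.5 [535.4  10.7]
t 32.73 pos [510.  285.4 186. ] ang 78.5 tilt [-0.     -0.0004] F [-0.8 -0.1 -1.4] gap 55.5
 turn first [0.0001 0.0004 0.0001] then tool shift [-184.1   80.   116. ] dist 231.8
```

step_arm --pt "-8 3.5 0 0 0 0 50" --pt "-16 7 0 0 0 0 50" --pt "-24 10.4 0 0 0 0 50" --pt "-28 12.2 0 0 0 0 50" --pt "-28 12.2 0 0 0 0 50" --pt "-28 12.2 0 0 0 0 50" --pt "-24 10.4 0 0 0 0 50" --pt "-16 7 0 0 0 0 50" --pt "-9 3.8 0 0 0 0 50" --pt "-3.1 1.3 5 0 0 0 50" --pt "0 0 14 0 0 0 50" --pt "0 0 22 0 0 0 50" --pt "0 0 24 0 0 0 50" --pt "0 0 22 0 0 0 50" --pt "0 0 14 0 0 0 50" --pt "0 0 8 0 0 0 50" --pt "0 0 0 0 0 0 50" --pt "0 0 0 0 0 0 50" --pt "0 0 0 0 0 0 50"

```text
time: 34.32
tcp_pos: [552.4, 90.1, 78.2]
orientation: [0.0, 0.774, 0.633, 0.001]
contact_force: [0.0, 0.4, -1.3]
finger_gap: 55.4
```

Run:
```python
from h import *
t=lambda y,x=522.0: x*ex+y*ey
plan((*t(221.5-22),64.5),78.5)
p,r,s=tool(); im,d=capture('wrist'); save('w13.png',im); im,d=capture('scene'); save('s13.png',cv2.resize(im[200:350,220:420],None,fx=4,fy=4))
```

```text
t 34.32 pos [552.4  90.1  78.2] ang 78.55 tilt [0.0012 0.0005] F [ 0.   0.4 -1.3] gap 55.4
 turn first [ 0.001  -0.0008  0.0009] then tool shift [-1.2 -0.5 13.7] dist 13.7
```

View pics/w13.png

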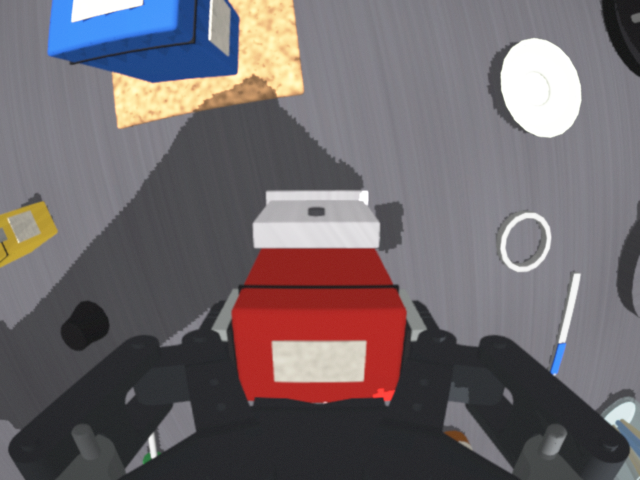

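View pics/s13.png

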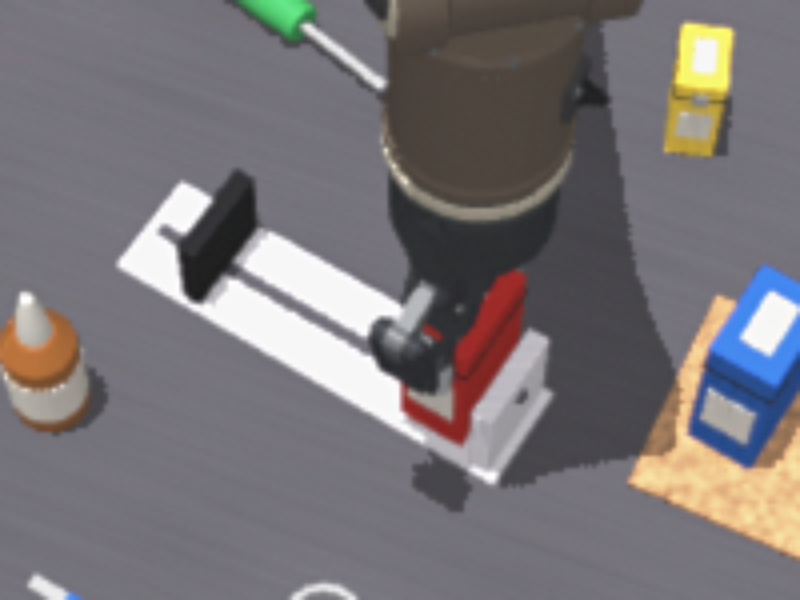

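step_arm --pt "-1 -0.3 4 0 0 0 50" --pt "0 0 5 0 0 0 50" --pt "0 0 3 0 0 0 50" --pt "0 0 1.5 0 0 0 50" --pt "0 0 0 0 0 0 50" --pt "0 0 0 0 0 0 50"

```text
time: 34.92
tcp_pos: [551.3, 88.4, 63.9]
orientation: [0.0, 0.774, 0.633, -0.0]
contact_force: [-1.0, -0.6, 1.8]
finger_gap: 55.6
```

step_arm --pt "1 0 0 0 0 0 50" --pt "1 0 0 0 0 0 50" --pt "0 0 0 0 0 0 50"

```text
time: 35.17
tcp_pos: [552.0, 90.7, 63.9]
orientation: [-0.0, 0.774, 0.633, 0.0]
contact_force: [-0.3, -0.6, 0.2]
finger_gap: 55.9
```

step_arm --pt "1 0 0 0 0 0 50" --pt "0 0 0 0 0 0 50"

```text
time: 35.33
tcp_pos: [552.2, 91.7, 63.9]
orientation: [-0.0, 0.774, 0.633, 0.0]
contact_force: [0.8, 0.5, -0.7]
finger_gap: 55.7
```

step_arm --pt "1 0 0 0 0 0 50" --pt "0 0 0 0 0 0 50"

```text
time: 35.5
tcp_pos: [552.3, 92.6, 63.9]
orientation: [-0.0, 0.774, 0.633, 0.0]
contact_force: [0.2, 0.1, -0.6]
finger_gap: 56.1
```

step_arm --pt "1 0 0 0 0 0 50" --pt "0 0 0 0 0 0 50"

```text
time: 35.67
tcp_pos: [552.4, 93.4, 63.9]
orientation: [0.0, 0.774, 0.633, -0.0]
contact_force: [0.2, -0.9, 0.4]
finger_gap: 55.5
```

step_arm --pt "1 0 0 0 0 0 50" --pt "0 0 0 0 0 0 50"

```text
time: 35.83
tcp_pos: [552.5, 93.4, 63.9]
orientation: [0.0, 0.774, 0.633, -0.001]
contact_force: [-1.2, -3.9, 3.2]
finger_gap: 55.6
```

step_arm --pt "1 0 0 0 0 0 50" --pt "0 0 0 0 0 0 50"

```text
time: 36.0
tcp_pos: [552.5, 93.4, 63.9]
orientation: [0.001, 0.775, 0.633, -0.001]
contact_force: [-2.5, -7.4, 3.9]
finger_gap: 56.0
```

step_arm --pt "-2 0 0 0 0 0 50" --pt "0 0 0 0 0 0 50" --pt "0 0 0 0 0 0 62" --pt "0 0 0 0 0 0 75" --pt "0 0 0 0 0 0 85" --pt "0 0 0 0 0 0 85" --pt "0 0 -8 0 0 0 85" --pt "0 0 -20 0 0 0 85" --pt "0 0 -30 0 0 0 85" --pt "0 0 -30 0 0 0 85" --pt "0 0 -20 0 0 0 85" --pt "0 0 -8 0 0 0 85" --pt "0 0 0 0 0 0 85"

```text
time: 37.08
tcp_pos: [553.6, 93.7, 182.3]
orientation: [0.001, 0.774, 0.633, 0.002]
contact_force: [-0.1, -0.1, -0.4]
finger_gap: 84.7
```

Run:
```python
from h import *
plan((514.6,341.4,185),78.5)
p,r,s=tool(); im,d=capture('wrist'); W=wcloud(d,p,r.as_matrix()); tops(im,W,(abs(W[...,0]-540)<80)&(abs(W[...,1]-30)<380)); save('w14.png',im)
```

```text
t 37.08 pos [553.6  93.7 182.3] ang 78.51 tilt [0.0042 0.0004] F [-0.1 -0.1 -0.4] gap 84.7
 turn first [ 0.004  -0.0012  0.0001] then tool shift [234.9 -87.6  -2.7] dist 250.7
r 3719 c [552.1  91.9] size [37.9 55.4] ang 78.5 z 104.1
b 3974 c [505.3 227.5] size [37.7 56.8] ang 77.9 z 106.0
```

View pics/w14.png

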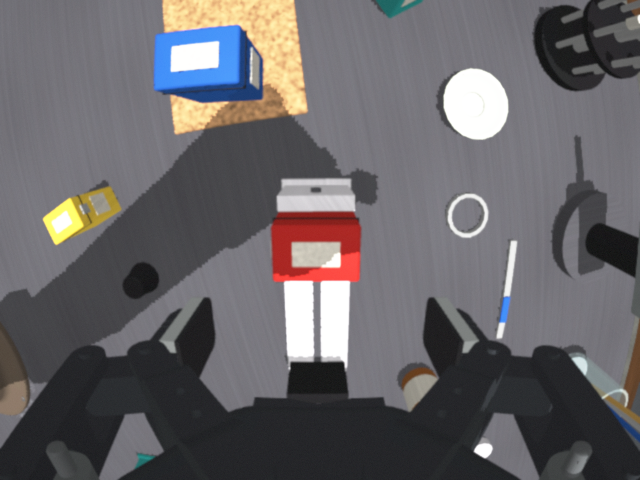

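step_arm --pt "12 -4.5 0 0 0 0 85" --pt "24 -9 0 0 0 0 85" --pt "32 -12 0 0 0 0 85" --pt "34 -12.7 0 0 0 0 85" --pt "34 -12.7 0 0 0 0 85" --pt "34 -12.7 0 0 0 0 85" --pt "30 -11.2 0 0 0 0 85" --pt "21 -7.8 0 0 0 0 85" --pt "11 -4 0 0 0 0 85" --pt "3 -1 0 0 0 0 85" --pt "0 0 0 0 0 0 85" --pt "0 0 0 0 0 0 85"

```text
time: 38.13
tcp_pos: [513.8, 339.4, 179.0]
orientation: [0.0, 0.775, 0.632, -0.001]
contact_force: [0.4, -1.6, 0.6]
finger_gap: 84.9
```

Run:
```python
from h import *
plan((514.6,341.4,64),78.5)
p,r,s=tool(); im,d=capture('wrist'); W=wcloud(d,p,r.as_matrix()); tops(im,W,(abs(W[...,0]-540)<80)&(abs(W[...,1]-30)<380))
```

```text
t 38.13 pos [513.8 339.4 179. ] ang 78.43 tilt [-0.0008 -0.0018] F [ 0.4 -1.6  0.6] gap 84.9
 turn first [-0.0004  0.0019 -0.0012] then tool shift [  2.2   0.4 115. ] dist 115.0
y 3490 c [514.8 342. ] size [37.5 55.3] ang 78.4 z 106.0
b 1807 c [506.7 234.6] size [27.5 55.4] ang 78.9 z 105.8
```

step_arm --pt "1.5 0.2 12 0 0 0 85" --pt "0.5 0 24 0 0 0 85" --pt "0 0 28 0 0 0 85" --pt "0 0 28 0 0 0 85" --pt "0 0 16 0 0 0 85" --pt "0 0 6 0 0 0 85" --pt "0 0 0 0 0 0 85" --pt "0 0 0 0 0 0 54" --pt "0 0 0 0 0 0 50" --pt "0 0 0 0 0 0 50" --pt "0 0 0 0 0 0 50" --pt "0 0 0 0 0 0 50" --pt "0 0 0 0 0 0 50"

```text
time: 39.27
tcp_pos: [514.9, 343.6, 67.4]
orientation: [0.0, 0.774, 0.633, 0.001]
contact_force: [-0.2, -0.5, 6.6]
finger_gap: 55.8
```

step_arm --pt "0 0 -6 0 0 0 50" --pt "0 0 -14 0 0 0 50" --pt "0 0 -22 0 0 0 50" --pt "0 0 -28 0 0 0 50" --pt "0 0 -28 0 0 0 50" --pt "0 0 -19 0 0 0 50" --pt "0 0 -8 0 0 0 50" --pt "0 0 0 0 0 0 50" --pt "0 0 0 0 0 0 50"

```text
time: 40.02
tcp_pos: [513.8, 342.6, 190.7]
orientation: [0.0, 0.774, 0.633, -0.0]
contact_force: [-0.2, -0.5, -3.0]
finger_gap: 55.6
```

Run:
```python
from h import *
plan((544.2,52.7,75),78.5)
```

```text
t 40.02 pos [513.8 342.6 190.7] ang 78.51 tilt [ 0.0001 -0.0004] F [-0.2 -0.5 -3. ] gap 55.6
 turn first [0.0002 0.0004 0.0001] then tool shift [-278.1   87.6  115.7] dist 313.6
```

step_arm --pt "-8 2.5 0 0 0 0 50" --pt "-16 5 0 0 0 0 50" --pt "-25 7.9 0 0 0 0 50" --pt "-30 9.4 0 0 0 0 50" --pt "-32 10 0 0 0 0 50" --pt "-32 10 0 0 0 0 50" --pt "-32 10 0 0 0 0 50" --pt "-32 10 0 0 0 0 50" --pt "-28 9 0 0 0 0 50" --pt "-22 7 0 0 0 0 50" --pt "-14 4.5 0 0 0 0 50" --pt "-7.1 2.3 0 0 0 0 50" --pt "0 0 0 0 0 0 50" --pt "0 0 0 0 0 0 50"

```text
time: 41.18
tcp_pos: [543.9, 53.4, 190.1]
orientation: [-0.001, 0.774, 0.633, -0.0]
contact_force: [0.5, 0.8, -1.6]
finger_gap: 55.5
```

Run:
```python
from h import *
plan((544.2,52.7,75),78.5)
```

```text
t 41.18 pos [543.9  53.4 190.1] ang 78.5 tilt [-0.0015  0.0006] F [ 0.5  0.8 -1.6] gap 55.5
 turn first [-0.0015 -0.0003  0.    ] then tool shift [ -0.6   0.4 115.1] dist 115.1
```

step_arm --pt "-0.6 0.3 8 0 0 0 50" --pt "0 0 18 0 0 0 50" --pt "0 0 24 0 0 0 50" --pt "0 0 24 0 0 0 50" --pt "0 0 18 0 0 0 50" --pt "0 0 12 0 0 0 50" --pt "0 0 8 0 0 0 50" --pt "0 0 4 0 0 0 50" --pt "0 0 0 0 0 0 50" --pt "0 0 0 0 0 0 50"

```text
time: 42.02
tcp_pos: [545.1, 52.8, 75.5]
orientation: [0.0, 0.774, 0.633, 0.0]
contact_force: [1.0, -0.4, -1.9]
finger_gap: 55.3
```

Run:
```python
from h import *
plan((544.2,52.7,66),78.5)
```

```text
t 42.02 pos [545.1  52.8  75.5] ang 78.54 tilt [0.001  0.0002] F [ 1.  -0.4 -1.9] gap 55.3
 turn first [ 0.0009 -0.0004  0.0007] then tool shift [-0.3 -0.9  9.5] dist 9.5
```

step_arm --pt "0 -0.5 4 0 0 0 50" --pt "0 0 4 0 0 0 50" --pt "0 0 1.5 0 0 0 50" --pt "0 0 0 0 0 0 50" --pt "0 0 0 0 0 0 50"

```text
time: 42.43
tcp_pos: [544.3, 52.4, 65.5]
orientation: [0.0, 0.774, 0.633, 0.0]
contact_force: [-0.9, -0.0, -1.4]
finger_gap: 55.6
```

step_arm --pt "1 0 0 0 0 0 50" --pt "1 0 0 0 0 0 50" --pt "0 0 0 0 0 0 50"

```text
time: 42.68
tcp_pos: [544.7, 54.7, 65.5]
orientation: [0.0, 0.774, 0.633, 0.0]
contact_force: [-0.3, 0.1, -0.2]
finger_gap: 55.7
```

step_arm --pt "1 0 0 0 0 0 50" --pt "0 0 0 0 0 0 50"

```text
time: 42.85
tcp_pos: [544.9, 55.5, 65.5]
orientation: [0.0, 0.774, 0.633, 0.0]
contact_force: [-0.7, -0.7, -0.5]
finger_gap: 55.7
```

step_arm --pt "1 0 0 0 0 0 50" --pt "0 0 0 0 0 0 50"

```text
time: 43.02
tcp_pos: [545.1, 56.4, 65.5]
orientation: [0.0, 0.774, 0.633, 0.0]
contact_force: [-0.6, -0.9, 0.3]
finger_gap: 55.6
```

step_arm --pt "1 0 0 0 0 0 50" --pt "0 0 0 0 0 0 50"

```text
time: 43.18
tcp_pos: [545.1, 56.6, 65.5]
orientation: [0.0, 0.774, 0.633, -0.0]
contact_force: [-1.4, -3.6, 3.3]
finger_gap: 55.7
```

Contact. Release and go for blue.

step_arm --pt "-1 0 0 0 0 0 50" --pt "0 0 0 0 0 0 50" --pt "0 0 0 0 0 0 62" --pt "0 0 0 0 0 0 75" --pt "0 0 0 0 0 0 85" --pt "0 0 0 0 0 0 85" --pt "0 0 -8 0 0 0 85" --pt "0 0 -20 0 0 0 85" --pt "0 0 -30 0 0 0 85" --pt "0 0 -30 0 0 0 85" --pt "0 0 -20 0 0 0 85" --pt "0 0 -8 0 0 0 85" --pt "0 0 0 0 0 0 85"

```text
time: 44.27
tcp_pos: [546.1, 56.7, 183.7]
orientation: [0.001, 0.774, 0.633, 0.002]
contact_force: [0.5, -0.1, -0.7]
finger_gap: 85.2
```

Run:
```python
from h import *
plan((505.5,228.3,185),78.5)
p,r,s=tool(); im,d=capture('wrist'); W=wcloud(d,p,r.as_matrix()); tops(im,W,(abs(W[...,0]-540)<80)&(abs(W[...,1]-30)<380)); save('w15.png',im)
```

```text
t 44.27 pos [546.1  56.7 183.7] ang 78.51 tilt [0.0041 0.0001] F [ 0.5 -0.1 -0.7] gap 85.2
 turn first [ 0.004  -0.0009  0.0002] then tool shift [160.1 -74.   -1.3] dist 176.4
y 2588 c [544.9  55.3] size [35.4 55.6] ang 79.0 z 104.1
r 4091 c [552.   92.1] size [37.2 55.7] ang 78.3 z 104.1
b 2403 c [503.5 219.2] size [24.6 56.9] ang 74.5 z 105.9
```

View pics/w15.png

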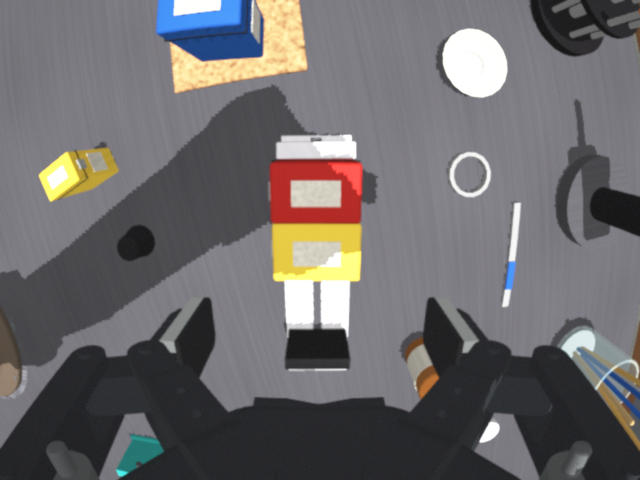

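step_arm --pt "10 -4.6 0 0 0 0 85" --pt "22 -10.2 0 0 0 0 85" --pt "30 -13.9 0 0 0 0 85" --pt "32 -14.8 0 0 0 0 85" --pt "28 -12.9 0 0 0 0 85" --pt "22 -10.1 0 0 0 0 85" --pt "13 -6 0 0 0 0 85" --pt "4 -1.8 0 0 0 0 85" --pt "0 0 0 0 0 0 85" --pt "0 0 0 0 0 0 85"

```text
time: 45.15
tcp_pos: [503.8, 228.2, 180.3]
orientation: [-0.0, 0.774, 0.633, -0.001]
contact_force: [-0.0, 0.5, 0.7]
finger_gap: 84.8
```

Run:
```python
from h import *
plan((505.5,228.3,65),78.5)
p,r,s=tool(); im,d=capture('wrist'); W=wcloud(d,p,r.as_matrix()); tops(im,W,(abs(W[...,0]-540)<80)&(abs(W[...,1]-30)<380))
```

```text
t 45.15 pos [503.8 228.2 180.3] ang 78.51 tilt [-0.0016 -0.0012] F [-0.   0.5  0.7] gap 84.8
 turn first [-0.0014  0.0015  0.0002] then tool shift [  0.4   1.6 115.3] dist 115.3
r 938 c [549.1 102.8] size [21.7 46.6] ang 82.3 z 103.7
b 3970 c [505.5 228.5] size [38.3 55.1] ang 78.0 z 106.1
```

step_arm --pt "0.3 1.1 12 0 0 0 85" --pt "0 0 24 0 0 0 85" --pt "0 0 28 0 0 0 85" --pt "0 0 28 0 0 0 85" --pt "0 0 16 0 0 0 85" --pt "0 0 6 0 0 0 85" --pt "0 0 0 0 0 0 85" --pt "0 0 0 0 0 0 54" --pt "0 0 0 0 0 0 50" --pt "0 0 0 0 0 0 50" --pt "0 0 0 0 0 0 50" --pt "0 0 0 0 0 0 50" --pt "0 0 0 0 0 0 50"

```text
time: 46.28
tcp_pos: [506.2, 229.4, 68.7]
orientation: [0.001, 0.774, 0.633, 0.001]
contact_force: [-1.4, -1.1, 6.6]
finger_gap: 55.6
```

step_arm --pt "0 0 -6 0 0 0 50" --pt "0 0 -14 0 0 0 50" --pt "0 0 -22 0 0 0 50" --pt "0 0 -28 0 0 0 50" --pt "0 0 -28 0 0 0 50" --pt "0 0 -19 0 0 0 50" --pt "0 0 -8 0 0 0 50" --pt "0 0 0 0 0 0 50" --pt "0 0 0 0 0 0 50"

```text
time: 47.03
tcp_pos: [505.1, 228.6, 191.8]
orientation: [0.0, 0.774, 0.633, -0.0]
contact_force: [0.6, 0.0, -1.6]
finger_gap: 55.7
```

Run:
```python
from h import *
plan((536.8,15.7,190),78.5)
```

```text
t 47.03 pos [505.1 228.6 191.8] ang 78.5 tilt [-0.0002 -0.0006] F [ 0.6  0.  -1.6] gap 55.7
 turn first [-0.0001  0.0006 -0.    ] then tool shift [-202.3   73.5    1.8] dist 215.3
```

step_arm --pt "-8 2.9 0 0 0 0 50" --pt "-16 5.8 0 0 0 0 50" --pt "-25 9.1 0 0 0 0 50" --pt "-30 10.9 0 0 0 0 50" --pt "-30 10.9 0 0 0 0 50" --pt "-30 10.9 0 0 0 0 50" --pt "-25 9.1 0 0 0 0 50" --pt "-20 7.3 0 0 0 0 50" --pt "-12 4.4 0 0 0 0 50" --pt "-6.3 2.2 0 0 0 0 50" --pt "0 0 8 0 0 0 50" --pt "0 0 18 0 0 0 50" --pt "0 0 24 0 0 0 50" --pt "0 0 24 0 0 0 50" --pt "0 0 18 0 0 0 50" --pt "0 0 12 0 0 0 50" --pt "0 0 8 0 0 0 50" --pt "0 0 4 0 0 0 50" --pt "0 0 0 0 0 0 50" --pt "0 0 0 0 0 0 50"

```text
time: 48.7
tcp_pos: [537.5, 16.5, 76.9]
orientation: [0.0, 0.774, 0.633, 0.0]
contact_force: [-0.1, -0.3, -1.2]
finger_gap: 55.5
```

Run:
```python
from h import *
plan((536.8,15.7,67),78.5)
```

```text
t 48.7 pos [537.5  16.5  76.9] ang 78.54 tilt [0.0008 0.0002] F [-0.1 -0.3 -1.2] gap 55.5
 turn first [ 0.0008 -0.0003  0.0006] then tool shift [-1.  -0.5  9.9] dist 10.0
```

step_arm --pt "-0.5 -0.4 4 0 0 0 50" --pt "0 0 4 0 0 0 50" --pt "0 0 1.8 0 0 0 50" --pt "0 0 0 0 0 0 50" --pt "0 0 0 0 0 0 50"

```text
time: 49.12
tcp_pos: [536.8, 15.7, 66.8]
orientation: [0.0, 0.774, 0.633, 0.0]
contact_force: [-0.4, -1.0, 0.5]
finger_gap: 55.7
```

step_arm --pt "1 0 0 0 0 0 50" --pt "1 0 0 0 0 0 50" --pt "0 0 0 0 0 0 50"

```text
time: 49.37
tcp_pos: [537.2, 17.7, 66.8]
orientation: [0.0, 0.774, 0.633, 0.0]
contact_force: [-1.3, 0.2, 0.8]
finger_gap: 55.6
```

step_arm --pt "1 0 0 0 0 0 50" --pt "0 0 0 0 0 0 50"

```text
time: 49.53
tcp_pos: [537.4, 18.5, 66.8]
orientation: [0.0, 0.774, 0.633, 0.0]
contact_force: [-0.6, -1.7, 2.3]
finger_gap: 55.9
```

step_arm --pt "0 0 0 0 0 0 50" --pt "0 0 0 0 0 0 62" --pt "0 0 0 0 0 0 75" --pt "0 0 0 0 0 0 85" --pt "0 0 0 0 0 0 85" --pt "0 0 -8 0 0 0 85" --pt "0 0 -20 0 0 0 85" --pt "0 0 -30 0 0 0 85" --pt "0 0 -30 0 0 0 85" --pt "0 0 -20 0 0 0 85" --pt "0 0 -8 0 0 0 85" --pt "0 0 0 0 0 0 85"

```text
time: 50.53
tcp_pos: [538.3, 18.9, 184.9]
orientation: [0.001, 0.774, 0.633, 0.001]
contact_force: [0.1, 1.0, -0.2]
finger_gap: 84.8
```

step_arm --pt "-15 0 0 0 0 0 40" --pt "-30 0 0 0 0 0 10" --pt "-36 0 0 0 0 0 0" --pt "-36 0 0 0 0 0 0" --pt "-22 0 0 0 0 0 0" --pt "-9 0 0 0 0 0 0" --pt "0 0 0 0 0 0 0" --pt "0 0 0 0 0 0 0" --grip_force 20

```text
time: 51.2
tcp_pos: [507.4, -125.5, 181.8]
orientation: [-0.001, 0.774, 0.633, -0.0]
contact_force: [0.8, 0.5, 0.3]
finger_gap: 0.0
```

Run:
```python
from h import *
p,r,s=tool(); im,d=capture('wrist'); W=wcloud(d,p,r.as_matrix()); tops(im,W,(abs(W[...,0]-540)<80)&(abs(W[...,1]-30)<180)); save('w16.png',im)
C=rc(W);hsv=cv2.cvtColor(im,cv2.COLOR_RGB2HSV)
print('tool rc',rc(p).round(1),p.round(1))
m=(hsv[...,2]<70)&(W[...,2]>54)&(W[...,2]<64)&(abs(C[...,0]-522)<40)&(C[...,1]>20)&(C[...,1]<100)
print('stop',m.sum(),np.percentile(C[m],[1,50,99],axis=0).round(1))
plan(p,78.5)
```

```text
b 2449 c [535.6  12.6] size [30.  55.5] ang 77.9 z 103.9
tool rc [522.4 -19.6] [ 507.4 -125.5  181.8]
stop 472 [[495.5  45.6]
 [507.6  50.1]
 [520.3  54.7]]
t 51.25 pos [ 507.8 -124.6  182. ] ang 78.6 tilt [-0.0006  0.0012] F [-0.8  0.5 -0.1] gap 0.0
 turn first [-0.0008 -0.0011  0.0018] then tool shift [-1.  -0.1  0.3] dist 1.0
```

View pics/w16.png

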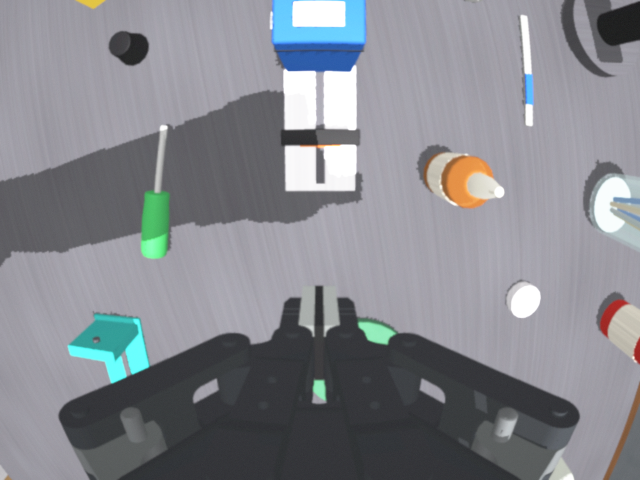

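step_arm --pt "0 0 12 0 0 0 0" --pt "0 0 26 0 0 0 0" --pt "0 0 30 0 0 0 0" --pt "0 0 30 0 0 0 0" --pt "0 0 20 0 0 0 0" --pt "0 0 10 0 0 0 0" --pt "10 0 4 0 0 0 0" --pt "14 0 0 0 0 0 0" --pt "12 0 0 0 0 0 0" --pt "6 0 0 0 0 0 0" --pt "0 0 0 0 0 0 0" --pt "0 0 0 0 0 0 0"

```text
time: 52.25
tcp_pos: [516.6, -84.7, 51.3]
orientation: [0.001, 0.774, 0.633, 0.0]
contact_force: [-0.2, -0.9, -0.1]
finger_gap: -0.3
```

Run:
```python
from h import *
p,r,s=tool(); plan((536.8-43.5*.2+0,-24,44),78.5);print(rc(p)); im,d=capture('wrist');save('w17.png',im)
```

```text
t 52.25 pos [516.6 -84.7  51.3] ang 78.59 tilt [ 0.0013 -0.0005] F [-0.2 -0.9 -0.1] gap -0.3
 turn first [0.0013 0.0002 0.0016] then tool shift [61.8 -0.9  7.3] dist 62.2
[523.07422381  22.26921427]
```

View pics/w17.png

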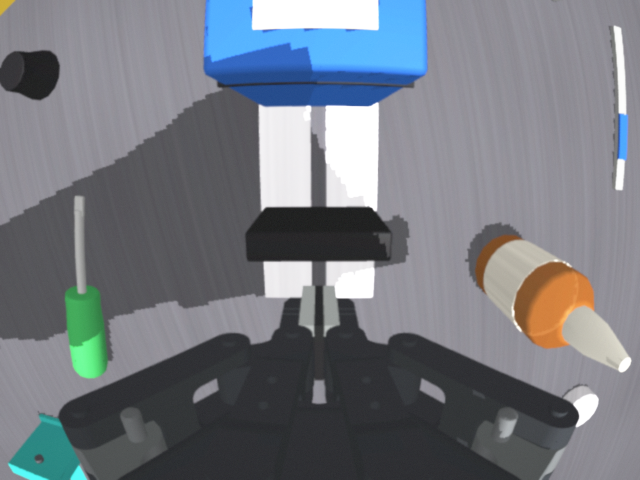

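step_arm --pt "0 0 5 0 0 0 0" --pt "0 0 3 0 0 0 0" --pt "4 0 0 0 0 0 0" --pt "5 0 0 0 0 0 0" --pt "5 0 0 0 0 0 0" --pt "5 0 0 0 0 0 0" --pt "5 0 0 0 0 0 0" --pt "5 0 0 0 0 0 0" --pt "5 0 0 0 0 0 0" --pt "5 0 0 0 0 0 0" --pt "5 0 0 0 0 0 0" --pt "4 0 0 0 0 0 0" --pt "0 0 0 0 0 0 0" --pt "0 0 0 0 0 0 0"

```text
time: 53.47
tcp_pos: [526.0, -37.5, 42.7]
orientation: [0.0, 0.774, 0.633, 0.0]
contact_force: [0.3, -0.6, 0.2]
finger_gap: -0.0
```

Run:
```python
from h import *
p,r,s=tool(); print(p,rc(p)); im,d=capture('wrist');save('w18.png',im)
im,d=capture('scene');save('s18.png',cv2.resize(im[200:350,220:420],None,fx=4,fy=4))
```

```text
[526.03328428 -37.53469296  42.74372622] [522.65413595  70.37416796]
```

View pics/w18.png

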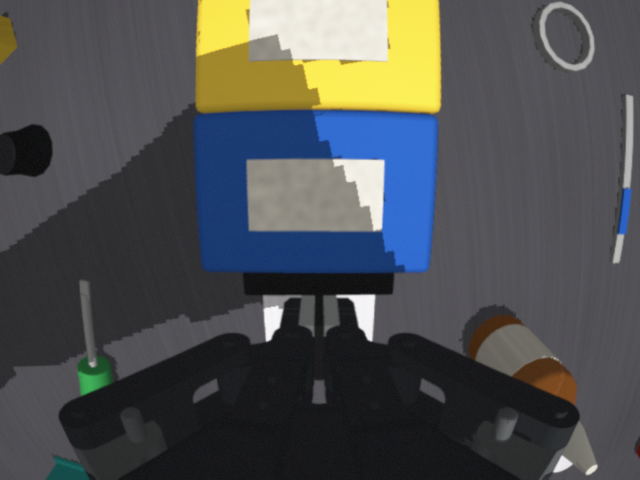

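View pics/s18.png

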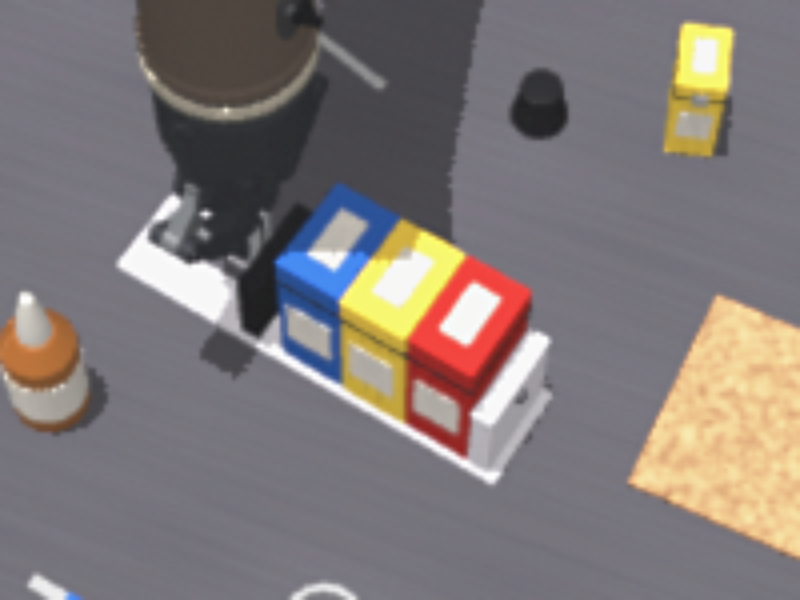

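step_arm --pt "2 0 0 0 0 0 0" --pt "2 0 0 0 0 0 0" --pt "2 0 0 0 0 0 0" --pt "2 0 0 0 0 0 0" --pt "0 0 0 0 0 0 0"

```text
time: 53.98
tcp_pos: [527.4, -29.8, 42.6]
orientation: [0.0, 0.774, 0.633, 0.0]
contact_force: [-0.0, -0.1, 0.2]
finger_gap: -0.2
```

step_arm --pt "1 0 0 0 0 0 0" --pt "1 0 0 0 0 0 0" --pt "0 0 0 0 0 0 0"

```text
time: 54.23
tcp_pos: [527.7, -28.2, 42.6]
orientation: [0.0, 0.774, 0.633, 0.0]
contact_force: [0.2, -0.5, 0.3]
finger_gap: 0.1
```

step_arm --pt "1 0 0 0 0 0 0" --pt "0 0 0 0 0 0 0"

```text
time: 54.4
tcp_pos: [527.9, -27.3, 42.6]
orientation: [0.0, 0.774, 0.633, 0.0]
contact_force: [0.5, -0.7, 0.4]
finger_gap: -0.0
```

step_arm --pt "1 0 0 0 0 0 0" --pt "0 0 0 0 0 0 0"

```text
time: 54.57
tcp_pos: [528.0, -26.3, 42.6]
orientation: [0.0, 0.774, 0.633, 0.0]
contact_force: [0.6, -0.7, 0.2]
finger_gap: -0.1
```

Now at rc y ≈ 82; expected contact near 85.

step_arm --pt "1 0 0 0 0 0 0" --pt "1 0 0 0 0 0 0" --pt "0 0 0 0 0 0 0"

```text
time: 54.82
tcp_pos: [528.4, -24.2, 42.6]
orientation: [-0.0, 0.774, 0.633, 0.0]
contact_force: [-0.1, -1.0, -0.8]
finger_gap: -0.1
```

step_arm --pt "1 0 0 0 0 0 0" --pt "0 0 0 0 0 0 0"

```text
time: 54.98
tcp_pos: [528.6, -23.6, 42.6]
orientation: [0.0, 0.774, 0.633, -0.0]
contact_force: [-0.3, -2.0, -0.5]
finger_gap: 0.2
```

step_arm --pt "1 0 0 0 0 0 0" --pt "0 0 0 0 0 0 0"

```text
time: 55.15
tcp_pos: [528.6, -23.5, 42.6]
orientation: [0.0, 0.775, 0.633, -0.001]
contact_force: [-1.0, -5.2, 1.7]
finger_gap: 0.4
```

Run:
```python
from h import *
p,r,s=tool(); print(p,rc(p)); im,d=capture('wrist');save('w19.png',im)
```

```text
[528.56256665 -23.51077428  42.57695495] [522.27456305  84.61928955]
```

View pics/w19.png

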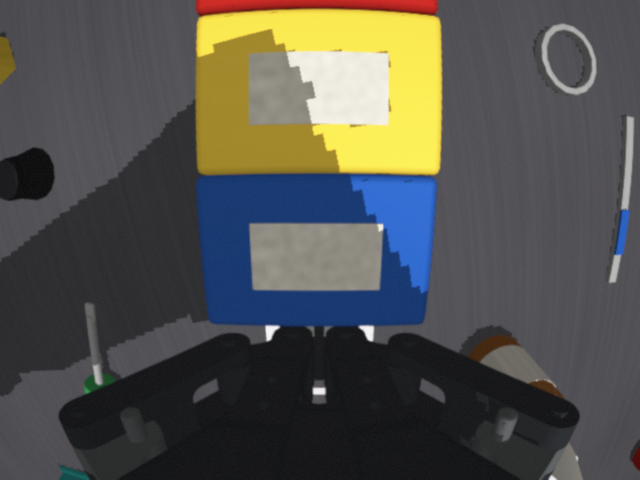

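step_arm --pt "1 0 0 0 0 0 0" --pt "0 0 0 0 0 0 0"

```text
time: 55.37
tcp_pos: [528.6, -23.4, 42.6]
orientation: [0.001, 0.775, 0.632, -0.001]
contact_force: [-0.7, -7.6, 3.6]
finger_gap: -0.2
```

step_arm --pt "-5 0 0 0 0 0 0" --pt "-10 0 0 0 0 0 0" --pt "-15 0 0 0 0 0 0" --pt "-20 0 0 0 0 0 0" --pt "-20 0 -5 0 0 0 0" --pt "-10 0 -20 0 0 0 0" --pt "-5 0 -35 0 0 0 0" --pt "0 0 -38 0 0 0 0" --pt "0 0 -38 0 0 0 0" --pt "0 0 -30 0 0 0 0" --pt "0 0 -20 0 0 0 0" --pt "0 0 -8 0 0 0 0" --pt "0 0 0 0 0 0 0" --pt "0 0 0 0 0 0 0"

```text
time: 56.53
tcp_pos: [511.6, -104.9, 235.7]
orientation: [-0.0, 0.774, 0.633, -0.0]
contact_force: [-0.5, 0.1, -1.0]
finger_gap: -0.2
```

Run:
```python
from h import *
plan((500,-60,230),78.5)
for c in ['scene','top','wrist']:
    p,r,s=tool();im,d=capture(c);save(c+'f.png',im)
    W=cloud(c,d) if c!='wrist' else wcloud(d,p,r.as_matrix())
    print(c);tops(im,W,(abs(W[...,0]-540)<80)&(abs(W[...,1]-50)<100))
    if c=='scene': save('sf2.png',cv2.resize(im[200:350,150:400],None,fx=3.2,fy=3.2))
    if c=='top': save('tf2.png',cv2.resize(im[130:250,220:520],None,fx=2.6,fy=2.6))
    C=rc(W);hsv=cv2.cvtColor(im,cv2.COLOR_RGB2HSV)
    m=(hsv[...,2]<70)&(W[...,2]>54)&(W[...,2]<64)&(abs(C[...,0]-522)<40)&(C[...,1]>60)&(C[...,1]<118)
    if m.sum()>20: print('stop',m.sum(),np.percentile(C[m],[1,50,99],axis=0).round(1))
capture('top')
for t in ['oil','holder','pad']:
    for q in pinpoint('top',t)[:1]: print(t,np.round(q['location']))
```

```text
t 56.53 pos [ 511.6 -104.9  235.7] ang 78.51 tilt [-0.0006  0.0001] F [-0.5  0.1 -1. ] gap -0.2
 turn first [-0.0006  0.      0.0001] then tool shift [ 41.7 -20.4   5.7] dist 46.8
scene
y 492 c [546.8  55.7] size [37.7 58.2] ang 78.5 z 103.5
r 513 c [554.   93.1] size [36.8 57.3] ang 78.1 z 103.4
b 477 c [538.4  17.9] size [37.7 57.5] ang 79.3 z 103.4
top
y 723 c [543.6  55.5] size [37.4 55.9] ang 78.4 z 104.2
r 706 c [550.6  92.2] size [36.3 55.8] ang 78.3 z 104.2
b 737 c [535.4  17.1] size [37.8 56.4] ang 78.8 z 104.0
stop 66 [[493.6  96.3]
 [503.6 101.3]
 [532.7 106.5]]
wrist
b 3707 c [536.2  16.7] size [37.3 55. ] ang 78.2 z 104.2
stop 321 [[495.2  94.6]
 [504.5  99.7]
 [545.9 105.9]]
oil [ 626. -111.    2.]
holder [542.  54.   2.]
```

View pics/sf2.png

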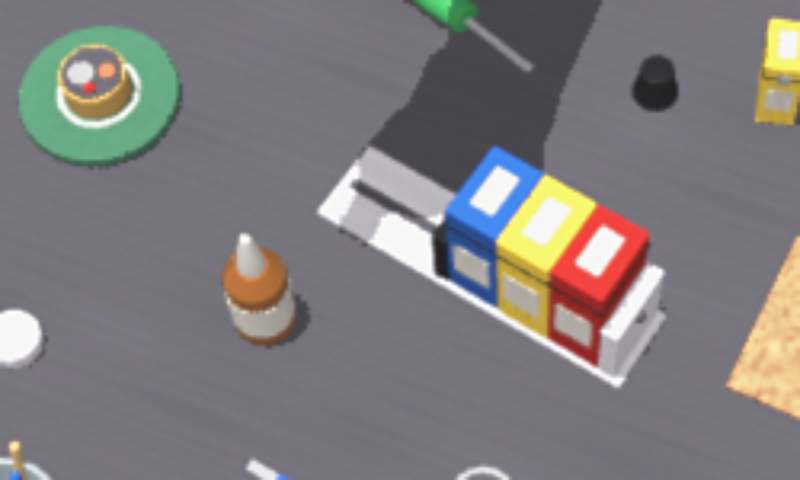

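View pics/wristf.png

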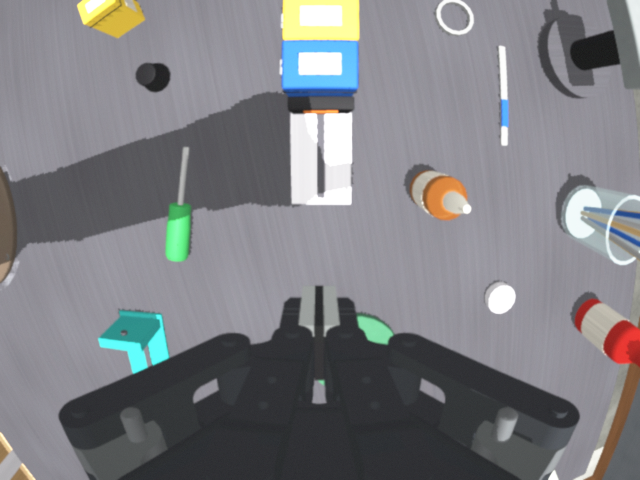

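```bash
python3 -c "
from rig import *
print(sense()['time']); print(finish_job())"
```

```text
56.8833
the job is handed in; nothing more can be done
None
```

The job is done and handed in at 56.9 s of the 144 s allowed.

**What I did:**
- I moved the yellow, red and blue cases to the cork mat.
- I put the brass holder on the green pad.
- I stood the cases back in the rack, with red against the fixed wall, then yellow, then blue. Each one was slid until it touched its neighbour.
- I pushed the black stop in until it took up the slack, with about 7.6 N at contact, then backed the arm away.

**Last checks:**
- **Cases:** the tops measured 103–104 mm high, so they are upright. They are about 37–38 mm apart, in line to about 1 mm, and square to the rack within about 1°. The pictures show no gap between them or at the stop.
- **Holder:** just after release it was about 0.4 mm from the pad centre and upright. The final scene picture shows it still inside the white ring.
- **Oil bottle:** it was found at (626, −111) mm, against (625, −110) to (629, −109) at the start, so it has not moved.

**Checks that disagreed:**
- The scene camera reads x about 2–4 mm higher than the top and wrist cameras.
- The last network lookup for the holder from the top camera returned (542, 54) mm. That is where the yellow case stands, and the final scene picture shows the holder on the pad, so I treated it as a false detection.
- The last lookup for the pad found nothing.

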